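# Pack the travel spice case and clamp its lid shut

### The arm

A 6-joint arm with a two-finger parallel gripper is mounted at the origin on a cart in front of the work surface, level with it; the furniture and walls round the work are solid. World frame = base frame: x ahead of the robot, y to its left, z up, the work surface at z = 0. Lengths are in m, angles in rad, forces in N, time in s.
With the tool pointing down it reaches from about 0.275 to 0.825 m from the base axis. Payload 4.9 kg.
Tool frame: the origin (TCP) lies at the very end of the fingers, on their centre line; the grasp point (between the pads) lies 19 mm behind it; z points along the fingers, y is the line along which they close (so a half turn about z gives the same grasp; the last joint's range is limited). The gripper opens to 85 mm and grips with 20 to 120 N. Pads are 22 mm wide; open, the fingers measure 114 mm over their backs; the gripper's body (76 mm by 85 mm) begins 54 mm behind the grasp point. The pads swing forward as they close: fully open they stand 13 mm farther back than shut.
Start: joints at [1.181, 0.326, -0.193, 1.052, 0, 1.437], TCP at [0.139, 0.532, 0.231] pointing down, gripper open.
Joint ranges: [-2.65, 2.65], [-0.97, 1.79], [-1.3, 1.35], [-1.93, 2.1], [-1.47, 1.37], [-3.14, 3.14]. Speed limits (rad/s): [2.57, 2.57, 3.14, 3.14, 3.14, 3.14].

### API

Orientations are given as a rotation vector (axis times angle).
In Python, from rig import ctrl gives the robot as it stands.
- The arm moves only by the tool servo_tool, never from a script. Its argument "motion" is a list of rows, each a list of 2 entries, a list of its own where there are three numbers: the shift along the tool's x, y, z in m, then the turn, a rotation vector about the tool's x, y, z in units of 5 degrees (1.0 is 5 degrees). In form: [[[dx, dy, dz], [wx, wy, wz]], ...]. A call has 1 to 20 rows; each row is the pose to reach, as a shift and turn from the pose commanded when the call began, along the tool's axes at that moment; what a row does not reach only later rows make up. A row lasts 1/10 s, in which the tool goes at most 50 mm and 8.59 degrees, less where a joint would pass 70% of its speed; a pose out of reach is approached as far as the arm can. A call with a gripper value outside its range is refused whole. "claw" is the opening, from -1 (shut) to 1 (fully open), set as the call begins (left out, the last holds). The fingers move at their own pace and stop on an object; the grip force is fixed at half the most. Time passes only in rows, so rows that repeat a pose let the fingers close. It gives the time, the measured TCP pose, the force, the opening and the grip force at its end, in the units of the state.
- ctrl.read_state(): the state, without advancing time (a new reading comes with each control period).
- ctrl.get_image(name): name is "scene" or "top"; returns a dict with "img" (400x640x3 uint8, blue, green, red), "depth" (400x640 float32, m along the optical axis (not along the pixel's ray), 0 where there is no reading), "mtx" (3x3 intrinsics, pixels), "extrinsics" (4x4, takes a point from camera to world coordinates). Camera axes: x right, y down, z forward; pixel columns grow to the right and rows downward; lengths in m; the calibration is good to about 2 mm. A picture is of the moment at which its call begins.
- ctrl.job_done(): hands the job in; it is judged then, once.
Trained networks look in a picture, given as the dict that the camera call returned (one of the last four; its "shot" number tells which), for a name from the list of things; names that differ only in an ending like _2 or _b are one class to them, and where a whole thing is asked for, a point or a joint stands for the part that bears it (a point fixed in the world has none). Each returns a list of dicts, best first, with "score" (0 to 1); they miss things now and then, are a little off and sometimes report something else, mostly with a low value. They report only what shows in the picture. A call takes as long as a camera call. They do not tell look-alikes from the thing itself.
- ctrl.boxes_of(picture, thing): "bbox" ([left, top, right, bottom] in pixels, round what is visible of it).
- ctrl.place_of(picture, thing): "xy" ([column, row] in pixels: a listed point, or the origin of a listed thing).
The state is a dict: "time": time; "joint_positions": joint angles; "qd": joint speeds; "tau": joint torques, N m; "eef_pos": TCP position; "tcp_rot": TCP orientation; "force": force on the tool from outside, world axes, zero at the start; "ft_torque": the same for the moment, N m; "width": opening from 0.0 (shut) to 1.0 (fully open); "grip_force": force on a finger pad.
Only numpy, scipy, OpenCV 4.12 (cv2) and the standard library are available. Lean on these libraries where they do the work, as an engineer would, in place of code of your own. Each camera call takes 0.05 s, during which the arm holds its last target. There are 200 camera calls.

### The job

Pack the two spice jars that stand on the worktop upright into the two empty wells of the travel spice case, setting them down rather than dropping them. Then close the lid and clamp it: hook the latch's wire loop over the catch on the lid and press the lever in until it snaps over and lies flat against the case, lid pulled down on its seal. Leave the salt shaker, the pepper mill and the jam jar standing where they are.

Things in the scene. Friction and masses are not known exactly. Their poses are not given: they have to be found in the camera images.
- case: Base of the travel spice case, light wood with steel fittings, 88 x 200 x 80 mm (x, y, z), fixed. Origin: centre of its underside, front towards its -x (the robot). Three square wells in a row along y at x = -9 mm, 52 mm wide, 60 mm apart, mouths bevelled; well floors 8 mm above the underside, rim at 80 mm, free rubber seal on the rim up to 85 mm. Coordinates 'in the case' below are in this frame.
- well_left (a point): Centre of the floor of the well at y = +60 mm in the case; empty at the start.
- well_middle (a point): Centre of the floor of the middle well; empty at the start.
- well_right (a point): Centre of the floor of the well at y = -60 mm in the case; holds the third jar at the start.
- jar_a: Spice jar, one of three alike (only labels differ): round, 106 mm tall, body 42 mm across, cap 44.6 mm across from 85 mm up to the top; 0.08 to 0.16 kg. Origin: centre of its foot, z up. Starts on the worktop. In a well its top stands 34 mm above the rim.
- jar_b: Spice jar like jar_a; also starts on the worktop (which of the two stands where varies).
- jar_c: Spice jar like jar_a, already packed in the right-hand well.
- lid (a joint): Lid angle: 0 = down with the seal squeezed, about 0.02 to 0.033 = resting on the seal, 1.57 = upright; starts 1.65 to 1.80, stop at 1.95. Hinge along y at x = +48, z = 82 mm in the case; stiff (0.06 N m), so the lid (0.12 kg) stays where it is left. Hollow wooden tray 88 x 200 x 42 mm, walls 4 mm; shut, its top is at z = 124 mm. The seal pushes back 6 N per mm at the front edge.
- lid_edge (a point): Middle of the lid's upper front edge: 92 mm before and 42 mm above the hinge axis when shut (x = -44, z = 124 mm in the case). Axes turn with the lid; z is the outward normal of its top.
- catch (a point): Centre of the bar's seat in the steel catch on the lid's front, 12 mm out from the face; lid shut: x = -56, z = 114 mm in the case. Axes turn with the lid, -x points outwards. An upward-open trough 26 mm wide in y, 10 mm in x: floor 4 mm below this point; outer lip 5 to 8 mm out, top 1 mm above it (the bar's centre must pass 5 mm above it); back plate 5 mm in, rising 8 mm above it.
- lever (a joint): Latch lever angle: 0 = flat on the case's front, tip down; grows as the tip swings out and up, to 2.7; starts 1.95 to 2.25. Pivot along y at x = -58, z = 72 mm in the case, stiff (0.02 N m); plate 20 mm wide, 38 mm long. With the loop hooked and the lid on the free seal it stands at 1.0 to 1.4; pressed in it pulls the lid down (under 10 N at the tip), snaps over near 0.3 and holds.
- lever_tip (a point): Middle of the lever's free end: at lever angle 0 at x = -62.5, z = 36 mm in the case. Axes turn with the lever; its -x side is the one to press on.
- loop (a joint): Angle of the wire loop on the lever: it leans out from the vertical by (loop - lever), 0.35 to 0.75 at the start. Its pin, along y, is on the lever: at lever angle 0 at x = -54, z = 60 mm in the case (4 mm in, 12 mm down from the lever's pivot). Stiff (0.01 N m), stays where it is left.
- loop_bar (a point): Middle of the loop's cross bar, its free end, 54 mm from its pin: round steel bar along y, 8 mm thick, 50 mm long over rounded ends that stick out 3 mm past the two 5 mm side wires. Pinched across its two ends it pivots in the fingers. It moves only in the plane across the case's y, and the lever follows it.
- salt_shaker: Bystander: glass salt shaker, 44 mm across, 90 mm tall, origin at its foot.
- pepper_mill: Bystander: dark wooden pepper mill, 58 mm across, 165 mm tall, origin at its foot.
- jam_jar: Bystander: glass jam jar with a white cap, 65 mm across, 94 mm tall, origin at its foot.
Things that resemble listed ones, but are neither listed nor needed, are in the scene too. Leave any blue look-alike of the jar_b alone.

How it is judged:
On the way, in this order (a step that is already met when the one before it is completed fails the run):
1. all three jars stand home in the wells ((horizontal distance between jar_a and well_left below 0.009 m or horizontal distance between jar_a and well_middle below 0.009 m or horizontal distance between jar_a and well_right below 0.009 m) and z of each of jar_a, jar_b, jar_c in the frame of case below 0.012 m and angle between each of jar_a, jar_b, jar_c's own z axis and vertical below 0.12 rad and (horizontal distance between jar_b and well_left below 0.009 m or horizontal distance between jar_b and well_middle below 0.009 m or horizontal distance between jar_b and well_right below 0.009 m) and (horizontal distance between jar_c and well_left below 0.009 m or horizontal distance between jar_c and well_middle below 0.009 m or horizontal distance between jar_c and well_right below 0.009 m)), for 0.2 s.
2. the lid is down on its seal (value of joint lid below 0.06 rad), for 0.2 s.
3. the loop's bar lies in the catch on the lid (x of loop_bar in the frame of catch between -0.005 and 0.006 m and z of loop_bar in the frame of catch between -0.005 and 0.003 m and value of joint lid below 0.06 rad), for 0.2 s.
At the end, for the whole second after the job is handed in: All three jars upright (0.12 rad), at rest, each within 9 mm of a well's centre and down on its floor (4 mm); the loop's bar in the catch (about 5 mm of its seat); lever flat on the case (joint below 0.12 rad); lid pulled down on its seal (joint below 0.010 rad) (all of step 1 and x of loop_bar in the frame of catch between -0.005 and 0.006 m and z of loop_bar in the frame of catch between -0.005 and 0.003 m and value of joint lever below 0.12 rad and value of joint lid below 0.01 rad and linear speed of each of jar_a, jar_b, jar_c below 0.02 m/s); the robot touches nothing.
It fails at once if a jar is dropped (falls freely for more than about 3 cm) ((contact force between jar_a and anything else below 0.01 N and linear speed of jar_a above 0.8 m/s) or (contact force between jar_b and anything else below 0.01 N and linear speed of jar_b above 0.8 m/s) or (contact force between jar_c and anything else below 0.01 N and linear speed of jar_c above 0.8 m/s)).
It fails at once if the salt shaker is pushed away or knocked over (distance of salt_shaker from where it was at the start of the episode above 0.03 m or angle between salt_shaker's own z axis and vertical above 0.5 rad).
It fails at once if the pepper mill is pushed away or knocked over (distance of pepper_mill from where it was at the start of the episode above 0.03 m or angle between pepper_mill's own z axis and vertical above 0.5 rad).
It fails at once if the jam jar is pushed away or knocked over (distance of jam_jar from where it was at the start of the episode above 0.03 m or angle between jam_jar's own z axis and vertical above 0.5 rad).
It also fails if it takes over 72 s, if anything falls off the work surface, if the arm or the gripper's body presses on something with over 40 N, if the wrist force passes 120 N, or if a joint passes its speed limit or range.

## Working session

There is one attempt and no reset: what is moved stays moved. The work goes in short steps, Python scripts to look and compute and a tool call to move; the robot and the scene stay as the last step left them, time stands still between calls to the robot, and variables do not carry over. Pictures are saved under pics/ and viewed, at most 10 in all, crops included, and the job is handed in when it is done.

Besides the shell and the picture viewer there is one more tool, called by a JSON object that holds its "fn" and its "kwargs", one argument or row to a line. servo_tool: Moves the arm, as the interface text tells. Its arguments: {"type":"object","properties":{"motion":{"type":"array"},"claw":{"type":"number"}},"required":["motion"]}

```bash
ls; mkdir -p pics
cat > h.py <<'E'
import numpy as np, cv2
from rig import ctrl
from scipy.spatial.transform import Rotation as R
def world(p,uv,d=None,r=2):
    u,v=uv
    if d is None:
        w=p["depth"][max(0,int(v)-r):int(v)+r+1,max(0,int(u)-r):int(u)+r+1]; w=w[w>0]
        if len(w)==0: return None
        d=np.median(w)
    c=np.linalg.inv(p["mtx"])@[u,v,1]*d
    return (p["extrinsics"]@np.r_[c,1])[:3]
def ray(p,uv):
    c=np.linalg.inv(p["mtx"])@[uv[0],uv[1],1]
    return p["extrinsics"][:3,3],p["extrinsics"][:3,:3]@c
def tri(p,a,q,b):
    o1,d1=ray(p,a);o2,d2=ray(q,b)
    s=np.linalg.lstsq(np.c_[d1,-d2],o2-o1,rcond=None)[0]
    x,y=o1+s[0]*d1,o2+s[1]*d2
    return (x+y)/2,np.linalg.norm(x-y)
def proj(p,X):
    c=np.linalg.inv(p["extrinsics"])@np.r_[X,1]; k=p["mtx"]@c[:3]; return k[:2]/k[2]
def cloud(p):
    v,u=np.mgrid[:400,:640]; d=p["depth"]
    c=np.stack([u,v,np.ones_like(u)],-1)@np.linalg.inv(p["mtx"]).T*d[...,None]
    return c@p["extrinsics"][:3,:3].T+p["extrinsics"][:3,3]
E
cat > look.py <<'E'
from h import *
np.set_printoptions(precision=4,suppress=True)
P={}
for n in("scene","top"):
    p=ctrl.get_image(n);P[n]=p
    cv2.imwrite(f"pics/{n}0.png",p["img"]); np.save(f"{n}0.npy",p,allow_pickle=True)
    print(n,p["extrinsics"],p["mtx"][0,0])
    for t in("case","jar_a","salt_shaker","pepper_mill","jam_jar"):
        for b in ctrl.boxes_of(p,t): print(t,'box',b["bbox"],b["score"])
    for t in("case","jar_a","well_left","well_middle","well_right","lid_edge","catch","lever_tip","loop_bar","salt_shaker","pepper_mill","jam_jar"):
        for b in ctrl.place_of(p,t): print(t,'pt',b["xy"],b["score"],world(p,b["xy"]))
s=ctrl.read_state();print(s["time"],s["eef_pos"],s["tcp_rot"],s["width"])
E
python3 look.py
```

```text
pics
scene [[ 0.8796 -0.334   0.3387  0.1004]
 [-0.4756 -0.6301  0.6138 -0.8771]
 [ 0.0084 -0.701  -0.7131  1.0752]
 [ 0.      0.      0.      1.    ]] 495.9991623441829
case box [271.8, 161.9, 365.7, 267.0] 0.74
jar_a box [246.8, 163.7, 266.0, 202.7] 0.97
jar_a box [221.3, 134.5, 237.8, 168.0] 0.81
jar_a box [353.2, 176.9, 368.4, 209.1] 0.7
jar_a box [307.8, 217.0, 325.3, 244.0] 0.59
jar_a box [268.9, 209.2, 291.9, 229.0] 0.59
salt_shaker box [278.6, 150.8, 294.2, 174.4] 0.81
salt_shaker box [311.7, 314.6, 342.3, 357.4] 0.32
pepper_mill box [256.6, 101.5, 277.7, 152.3] 0.81
jam_jar box [309.6, 314.7, 342.4, 356.5] 0.94
case pt [309.6, 235.7] 0.71 [ 0.5009 -0.1633  0.0912]
jar_a pt [315.5, 245.5] 0.67 [ 0.5032 -0.191   0.0804]
jar_a pt [253.5, 191.7] 0.57 [0.4558 0.0972 0.0415]
jar_a pt [360.6, 208.7] 0.56 [ 0.6263 -0.1989  0.1639]
jar_a pt [230.9, 161.3] 0.55 [0.4501 0.2593 0.0354]
well_left pt [300.6, 220.7] 0.64 [ 0.5235 -0.0706  0.0448]
well_left pt [352.1, 188.6] 0.23 [ 0.6906 -0.066   0.0883]
well_middle pt [308.8, 236.8] 0.76 [ 0.5006 -0.1597  0.0833]
well_right pt [313.8, 249
[... 1620 characters left out ...]
t [317.0, 220.8] 0.72 [ 0.5253 -0.0366  0.009 ]
well_middle pt [333.7, 221.5] 0.75 [ 0.5235 -0.0923  0.0087]
well_right pt [349.1, 219.8] 0.84 [ 0.5265 -0.1361  0.1139]
lid_edge pt [345.6, 179.7] 0.88 [ 0.6417 -0.121   0.1725]
lid_edge pt [205.5, 200.0] 0.69 [0.5843 0.3102 0.0934]
lever_tip pt [330.3, 241.5] 0.42 [ 0.4594 -0.0797  0.0924]
loop_bar pt [330.6, 241.4] 0.24 [ 0.4597 -0.0806  0.0924]
salt_shaker pt [251.8, 199.0] 0.74 [0.5895 0.1675 0.0867]
salt_shaker pt [333.2, 221.2] 0.16 [ 0.5245 -0.0906  0.0087]
pepper_mill pt [207.0, 200.8] 0.66 [0.5832 0.3107 0.0762]
jam_jar pt [428.4, 256.4] 0.93 [ 0.4165 -0.3833  0.0939]
1.8 [0.1392 0.5321 0.2313] [0.4007 3.1159 0.    ] 1.000150739885462
```

```bash
python3 -c "
import cv2
a=cv2.imread('pics/scene0.png');b=cv2.imread('pics/top0.png')
cv2.imwrite('pics/s1.png',cv2.resize(a[90:370,190:400],(450,600),interpolation=cv2.INTER_CUBIC))
cv2.imwrite('pics/t1.png',cv2.resize(b[140:280,170:460],None,fx=2.75,fy=2.75,interpolation=cv2.INTER_CUBIC))
"
```

```text
(no output)
```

View pics/s1.png

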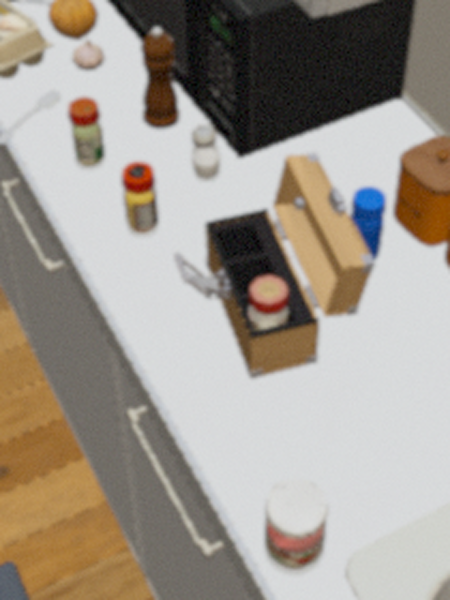

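View pics/t1.png

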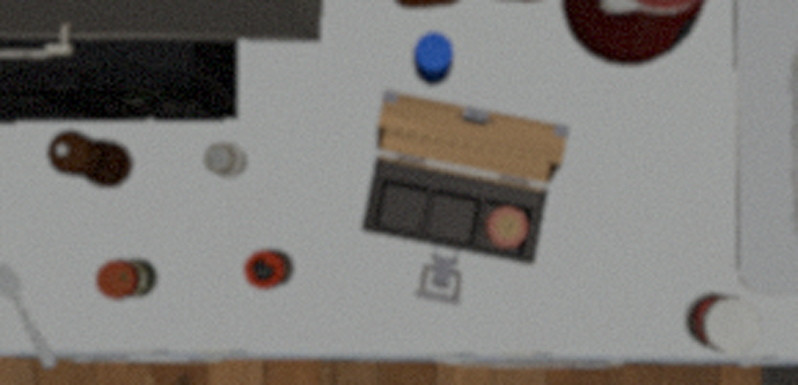

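The scene shows two red-capped jars on the worktop (scene crop (85,130) and (140,195)), the third packed in the right well, the lid open to the back with the loop standing out in front at (195,270), and the blue look-alike behind the lid. Next I'll measure the jars, case, lid and loop from the depth data of both views.

```bash
cat > meas.py <<'E'
from h import *
np.set_printoptions(precision=4,suppress=True)
P={n:np.load(f"{n}0.npy",allow_pickle=True).item() for n in("scene","top")}
for n,p in P.items():
    C=cloud(p).reshape(-1,3); img=p["img"].reshape(-1,3)
    C=C[(p["depth"].ravel()>0)]
    print(n,"table z",np.median(C[(abs(C[:,0]-.4)<.05)&(abs(C[:,1]+.0)<.05)][:,2]))
    for x,y in((.463,.100),(.45,.255),(.52,-.16)):
        m=(np.hypot(C[:,0]-x,C[:,1]-y)<.05)&(C[:,2]>.1)&(C[:,2]<.125)
        q=C[m]; r=cv2.minEnclosingCircle(q[:,:2].astype(np.float32)); print(" jar",len(q),q.mean(0),(q.min(0)+q.max(0))/2,r,np.percentile(q[:,2],90))
    m=(C[:,2]>.07)&(C[:,2]<.095)&(abs(C[:,0]-.53)<.08)&(abs(C[:,1]+.1)<.14)
    q=C[m]; print(" rim",len(q),cv2.minAreaRect(q[:,:2].astype(np.float32)),np.median(q[:,2]))
    for nm,x,y,rr,zl in(("salt",.59,.16,.05,.02),("mill",.583,.305,.06,.02),("jam",.41,-.4,.07,.02),("blue",.7,-.06,.05,.02)):
        q=C[(np.hypot(C[:,0]-x,C[:,1]-y)<rr)&(C[:,2]>zl)]; print(" ",nm,q.mean(0),q.min(0),q.max(0))
E
python3 meas.py
python3 - <<'E'
from h import *
# colour-based: look at rim mask in top view
p=np.load("top0.npy",allow_pickle=True).item(); C=cloud(p)
for r in range(180,256,3):
    print(r,' '.join('%4d'%(1000*C[r,c,2]) for c in range(300,380,3)))
E
```

```text
scene table z -0.13850550095272052
 jar 138 [0.4689 0.1143 0.106 ] [0.469  0.1157 0.1056] ((0.4692580997943878, 0.11585967242717743), 0.022690553218126297) 0.10902307542041653
 jar 120 [0.4563 0.2776 0.1061] [0.4567 0.2787 0.1062] ((0.4541563391685486, 0.27890458703041077), 0.0243675634264946) 0.10863693970435265
 jar 241 [ 0.5176 -0.1596  0.1123] [ 0.5198 -0.1556  0.1101] ((0.5184646248817444, -0.15568628907203674), 0.023949744179844856) 0.1169603766910815
 rim 1830 ((0.5326045751571655, -0.10057853162288666), (0.22240938246250153, 0.1560363471508026), 89.12915802001953) 0.08057941765754584
  salt [0.5924 0.1627 0.0579] [0.5756 0.146  0.0201] [0.6179 0.1857 0.0944]
  mill [0.5901 0.3094 0.095 ] [0.5669 0.2926 0.0204] [0.6429 0.3396 0.2495]
  jam [ 0.4061 -0.4191  0.0779] [ 0.379  -0.4432  0.0204] [ 0.4435 -0.3784  0.1009]
  blue [ 0.7103 -0.0804  0.088 ] [ 0.6515 -0.0973  0.0201] [ 0.7378 -0.0319  0.1676]
top table z 0.0012019249067301008
 jar 157 [0.4709 0.1187 0.1072] [0.4701 0.1193 0.1069] ((0.47069182991981506, 0.11908891052007675), 0.021574173122644424) 0.11035176245471674
 jar
[... 3656 characters left out ...]
    0
243    2    6    0   -1    1    0    8    0  109   98   94   93  101    0    1   -1    6    1   -1    5    2   -2    1    4    0   -2    2
246    0   -2   -2    3    3   -3    3    0  126  123  119   -3  115    0    3    0    3    0   -1   -1    0   -1    1    0    5    1    1
249   -3    2    1    1    0   -1    3    1    0    4    0  122  124    1   -2    0    2    1    0    1    1    0   -4    0   -2    1   -2
252    4   -2    0    0    0    0    0    4    0    0    0    5    3    0    0    4    1    2    1    2    1    2    0    1   -5    3    0
255    0   -5    0    1    0   -1    2    3    1    0   -2   -6    0    3    3    0    7   -1    0    2    2    0   -1    1    4    4   -1
```

```bash
cat > fit.py <<'E'
from h import *
from scipy.optimize import minimize
np.set_printoptions(precision=4,suppress=True)
P={n:np.load(f"{n}0.npy",allow_pickle=True).item() for n in("scene","top")}
def sdbox(q,cx,cy,hx,hy):
    d=np.abs(q-[cx,cy])-[hx,hy]
    return np.linalg.norm(np.maximum(d,0),axis=1)+np.minimum(d.max(1),0)
def rimsd(q): # signed distance to rim solid (neg inside)
    s=sdbox(q,0,0,.044,.1)
    for y in(-.06,0,.06): s=np.maximum(s,-sdbox(q,-.009,y,.026,.026))
    return s
def loc(t,q): 
    c,s=np.cos(t[2]),np.sin(t[2]); return (q-t[:2])@np.array([[c,-s],[s,c]])
def cost(t,hi,lo):
    a=rimsd(loc(t,hi)); b=-rimsd(loc(t,lo))
    f=lambda d:np.minimum(np.maximum(d,0),.008)
    return 1000*(f(a).sum()+f(b).sum())
sets=[]
for n,p in P.items():
    C=cloud(p); C=C[p["depth"]>0]
    t0=[.535,-.093,-.17]; L=loc(t0,C[:,:2])
    w=(L[:,0]<.03)&(L[:,0]>-.065)&(abs(L[:,1])<.13)&~((L[:,0]<-.045)&(abs(L[:,1])<.04))
    z=C[:,2]; hi=C[w&(z>.072)&(z<.09)][:,:2]; lo=C[w&(z<.03)][:,:2]
    sets.append((hi,lo))
    best=min((minimize(cost,[t0[0]+dx,t0[1]+dy,t0[2]+da],args=(hi,lo),method="Nelder-Mead",options=dict(initial_simplex=np.array([[t0[0]+dx+a,t0[1]+dy+b,t0[2]+da+g] for a,b,g in((0,0,0),(.006,0,0),(0,.006,0),(0,0,.04))]))) for dx in(-.005,.005) for dy in(-.005,.005) for da in(-.05,.05)),key=lambda r:r.fun)
    print(n,len(hi),len(lo),best.x,best.fun)
T=np.array(best.x)
for n,p in P.items():
    C=cloud(p); C=C[p["depth"]>0]; L=loc(T,C[:,:2]); z=C[:,2]
    m=(L[:,0]<-.052)&(L[:,0]>-.15)&(abs(L[:,1])<.05)&(z>.03)
    q=np.c_[L,z][m]; q=q[np.argsort(q[:,0])]; print(n,"loop pts x,y,z\n",(q*1000).round().astype(int)[::max(1,len(q)//40)].tolist())
    m=(L[:,0]>.04)&(L[:,0]<.125)&(abs(L[:,1])<.11)&(z>.1)
    q=np.c_[L,z][m]; 
    for zz in np.arange(.1,.2,.01):
        k=q[abs(q[:,2]-zz)<.005]
        if len(k):print(round(zz,2),len(k),k[:,0].min(),np.median(k[:,0]),k[:,0].max(),k[:,1].min(),k[:,1].max())
for t,u,v in(("lid_edge",(350.3,188),(345.6,179.7)),("loop_bar",(273.5,213.6),(330.6,245)),("jar1cap",(0,0),(0,0))):
    if u[0]:
        X,e=tri(P["scene"],u,P["top"],v); print(t,X,e,loc(T,X[None,:2]))
E
python3 fit.py
```

```text
scene 776 992 [ 0.5408 -0.0958 -0.1836] 898.961781782473
top 564 1310 [ 0.5417 -0.0946 -0.1865] 63.400595425505024
scene loop pts x,y,z
 [[-105, 15, 121], [-104, 6, 118], [-104, 19, 120], [-103, -10, 123], [-102, -26, 121], [-102, -6, 122], [-102, -24, 126], [-101, -1, 124], [-99, 4, 122], [-99, 15, 122], [-98, -11, 119], [-97, -18, 122], [-94, 14, 114], [-92, 14, 110], [-91, 18, 101], [-89, 4, 99], [-89, 16, 107], [-87, -28, 106], [-86, -2, 93], [-84, -26, 99], [-84, -24, 100], [-82, 21, 91], [-81, -24, 91], [-81, -21, 84], [-79, 3, 90], [-79, 15, 88], [-77, 0, 88], [-76, -25, 83], [-76, 16, 86], [-75, 0, 87], [-74, -25, 82], [-73, -13, 80], [-72, -9, 84], [-70, -23, 75], [-70, -21, 76], [-68, -7, 81], [-67, 7, 81], [-65, 4, 80], [-64, -12, 72], [-63, -6, 78], [-62, -14, 70], [-61, -8, 79], [-60, -16, 72], [-59, 5, 76], [-58, 11, 74], [-57, -16, 70], [-55, 10, 70], [-55, -17, 79], [-53, 9, 66]]
0.1 67 0.05092684515094653 0.08351238966703141 0.0911909945607431 -0.10452865944692177 0.0994938073217053
0.11 72 0.051868536219577474 0.07205638369629797 0.09418182029799042 -0.1051925456874
[... 2084 characters left out ...]
9333753
0.15 2 0.060652184557935106 0.06285050708920321 0.06504882962047133 -0.09596714008968389 0.0970399624769582
0.16 54 0.06159209475303167 0.10137376892178679 0.10645848138398901 -0.09989167105791523 0.10026794453112631
0.17 837 0.06403455805422253 0.08376699888457628 0.10647707720326238 -0.10014652162780562 0.10052729157266609
0.18 36 0.06438605158105469 0.07193423709008177 0.1044038786846956 -0.09529993837371328 0.097544782932369
0.19 28 0.09099103391574913 0.0956720209497406 0.10053523982161762 -0.01253410939593304 0.01223384528523826
lid_edge [ 0.6435 -0.1218  0.1614] 0.0007253727151639727 [[ 0.1052 -0.0078]]
loop_bar [ 0.4455 -0.0781  0.1217] 0.00923694191611171 [[-0.0976 -0.0016]]
```

```bash
cat > go.py <<'E'
# usage: go.py x y z yaw_of_tool_y [pitch_fwd]  (world) or c x y z ... in the case frame (mm)
import sys
from h import *
np.set_printoptions(precision=4,suppress=True)
T=np.array([.5412,-.0961,-.185])
Rc=R.from_euler("z",T[2]).as_matrix()
def c2w(v): return np.r_[T[:2],0]+Rc@np.asarray(v)
def w2c(v): return Rc.T@(np.asarray(v)-np.r_[T[:2],0])
def orient(yaw,pitch=0):
    y=np.array([np.cos(yaw),np.sin(yaw),0]); z=np.array([0,0,-1.]); x=np.cross(y,z)
    return np.c_[x,y,z]@R.from_euler("y",-pitch).as_matrix()
def rel(p,yaw,pitch=0,s=None):
    s=s or ctrl.read_state(); R0=R.from_rotvec(s["tcp_rot"]).as_matrix()
    d=R0.T@(np.asarray(p)-s["eef_pos"]); w=R.from_matrix(R0.T@orient(yaw,pitch)).as_rotvec()/np.radians(5)
    return d,w
if __name__=="__main__":
    s=ctrl.read_state()
    print("t",s["time"],"tcp",s["eef_pos"],"case",w2c(s["eef_pos"])*1000,"q",np.array(s["joint_positions"]),"F",np.array(s["force"]),"w",s["width"],s["grip_force"])
    for a in sys.argv[1:]:
        v=a.split(","); fr=v[0]=="c"; v=[float(i) for i in v[fr:]]
        p=c2w(np.array(v[:3])/1000) if fr else v[:3]
        print(a,"->",p,*rel(p,v[3],v[4] if len(v)>4 else 0,s))
E
python3 go.py .470,.1175,.2,-.185 .470,.1175,.075,-.185
```

```text
t 1.8 tcp [0.1392 0.5321 0.2313] case [-510.7342  543.5521  231.2843] q [ 1.1808  0.3262 -0.1926  1.052   0.      1.4366] F [-0.6092 -0.4321 -0.7139] w 1.000150739885462 0.0
.470,.1175,.2,-.185 -> [0.47, 0.1175, 0.2] [-0.425  -0.3174  0.0313] [ 0.0002 -0.0002 17.1886]
.470,.1175,.075,-.185 -> [0.47, 0.1175, 0.075] [-0.425  -0.3174  0.1563] [ 0.0002 -0.0002 17.1886]
```

{"fn": "servo_tool", "kwargs": {
  "motion": [
    [[-0.425,-0.317,0.03],[0,0,17.2]],
    [[-0.425,-0.317,0.03],[0,0,17.2]],
    [[-0.425,-0.317,0.03],[0,0,17.2]],
    [[-0.425,-0.317,0.03],[0,0,17.2]],
    [[-0.425,-0.317,0.03],[0,0,17.2]],
    [[-0.425,-0.317,0.03],[0,0,17.2]],
    [[-0.425,-0.317,0.03],[0,0,17.2]],
    [[-0.425,-0.317,0.03],[0,0,17.2]],
    [[-0.425,-0.317,0.03],[0,0,17.2]],
    [[-0.425,-0.317,0.03],[0,0,17.2]],
    [[-0.425,-0.317,0.03],[0,0,17.2]],
    [[-0.425,-0.317,0.03],[0,0,17.2]],
    [[-0.425,-0.317,0.03],[0,0,17.2]],
    [[-0.425,-0.317,0.03],[0,0,17.2]],
    [[-0.425,-0.317,0.03],[0,0,17.2]]
  ],
  "claw": 1
}}

```text
time: 3.3
eef_pos: [0.4694, 0.1189, 0.2014]
tcp_rot: [-2.416, -2.008, 0.0]
force: [-0.4, 0.0, 0.8]
width: 1.006
grip_force: 0.0
```

{"fn": "servo_tool", "kwargs": {
  "motion": [
    [[0,0,0.04],[0,0,0]],
    [[0,0,0.08],[0,0,0]],
    [[0,0,0.11],[0,0,0]],
    [[0,0,0.125],[0,0,0]],
    [[0,0,0.125],[0,0,0]]
  ]
}}

```text
time: 3.8
eef_pos: [0.4676, 0.1186, 0.0744]
tcp_rot: [-2.414, -2.006, 0.006]
force: [0.3, 0.1, 0.4]
width: 0.997
grip_force: 0.0
```

{"fn": "servo_tool", "kwargs": {
  "motion": [
    [[0,0,0],[0,0,0]],
    [[0,0,0],[0,0,0]],
    [[0,0,0],[0,0,0]],
    [[0,0,0],[0,0,0]],
    [[0,0,0],[0,0,0]],
    [[0,0,0],[0,0,0]],
    [[0,0,0],[0,0,0]]
  ],
  "claw": -1
}}

```text
time: 4.5
eef_pos: [0.4711, 0.1182, 0.0778]
tcp_rot: [2.417, 2.005, 0.004]
force: [-1.6, 0.0, 5.7]
width: 0.502
grip_force: 60.0
```

```bash
python3 go.py c,-9,0,215,-.185 c,-9,0,83,-.185
```

```text
t 4.5 tcp [0.4711 0.1182 0.0778] case [-108.3642  197.7214   77.7978] q [ 0.0934  0.3763 -0.5674  0.6246  0.0004  1.85  ] F [-1.6315  0.      5.6643] w 0.5024778801459171 60.02896775084082
c,-9,0,215,-.185 -> [ 0.5324 -0.0944  0.215 ] [-0.1975  0.0998 -0.1372] [ 0.0258 -0.0127 -0.0098]
c,-9,0,83,-.185 -> [ 0.5324 -0.0944  0.083 ] [-0.1976  0.0995 -0.0052] [ 0.0258 -0.0127 -0.0098]
```

{"fn": "servo_tool", "kwargs": {
  "motion": [
    [[0,0,-0.025],[0,0,0]],
    [[0,0,-0.06],[0,0,0]],
    [[-0.01,0.005,-0.1],[0,0,0]],
    [[-0.04,0.02,-0.13],[0,0,0]],
    [[-0.08,0.04,-0.139],[0,0,0]],
    [[-0.12,0.06,-0.139],[0,0,0]],
    [[-0.155,0.08,-0.139],[0,0,0]],
    [[-0.18,0.092,-0.139],[0,0,0]],
    [[-0.192,0.098,-0.139],[0,0,0]],
    [[-0.197,0.1,-0.139],[0,0,0]],
    [[-0.197,0.1,-0.139],[0,0,0]]
  ]
}}

```text
time: 5.6
eef_pos: [0.5317, -0.0939, 0.2153]
tcp_rot: [-2.418, -2.005, -0.0]
force: [0.1, -0.3, -0.6]
width: 0.505
grip_force: 61.1
```

```bash
cat > jarat.py <<'E'
from h import *
from go import w2c
import sys
np.set_printoptions(precision=1,suppress=True)
s=ctrl.read_state(); e=np.array(s["eef_pos"]); print("tcp case",w2c(e)*1000,"w",s["width"],"F",np.array(s["force"]),s["time"])
for n in("scene","top"):
    p=ctrl.get_image(n); cv2.imwrite(f"pics/{n}_{p['shot']}.png",p["img"]); np.save(f"{n}1.npy",p,allow_pickle=True); print(n,p["shot"])
    for b in ctrl.boxes_of(p,"jar_a"):
        print([round(v) for v in b["bbox"]],round(b["score"],2))
    C=cloud(p); B=p["img"].astype(int); red=(B[...,2]>B[...,0]+50)&(B[...,2]>B[...,1]+50)&(p["depth"]>0)
    c=C[red]; m=(np.hypot(c[:,0]-e[0],c[:,1]-e[1])<.05)&(c[:,2]>.05)
    q=c[m]; 
    if len(q): q=np.array([w2c(v) for v in q])*1000; print("red near tool: n",len(q),"min",q.min(0),"max",q.max(0),"mean",q.mean(0))
E
python3 jarat.py; python3 -c "
import cv2,glob
a=sorted(glob.glob('pics/scene_*'))[-1];cv2.imwrite('pics/v3.png',cv2.resize(cv2.imread(a)[90:290,200:400],(600,600),interpolation=cv2.INTER_CUBIC))"
```

```text
tcp case [ -9.7   0.4 215.3] w 0.5046044772177445 F [ 0.1 -0.3 -0.6] 5.6
scene 3
[220, 136, 237, 168] 0.89
[352, 179, 368, 213] 0.76
[305, 217, 326, 244] 0.74
[296, 166, 317, 208] 0.63
red near tool: n 214 min [-32.1 -44.9 112.2] max [ 12.7  19.8 282. ] mean [ -9.5 -10.1 238.6]
top 4
[206, 233, 229, 249] 0.67
[321, 153, 334, 175] 0.58
```

View pics/v3.png

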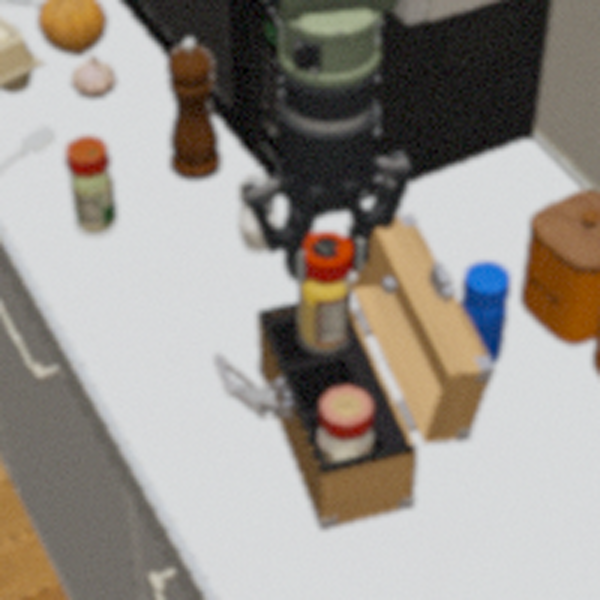

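The jar hangs upright in the grip (crop (325,290)) over the middle well, so I lower it.

{"fn": "servo_tool", "kwargs": {
  "motion": [
    [[0,0,0.02],[0,0,0]],
    [[0,0,0.04],[0,0,0]],
    [[0,0,0.055],[0,0,0]],
    [[0,0,0.065],[0,0,0]],
    [[0,0,0.075],[0,0,0]],
    [[0,0,0.09],[0,0,0]],
    [[0,0,0.105],[0,0,0]],
    [[0,0,0.115],[0,0,0]],
    [[0,0,0.122],[0,0,0]],
    [[0,0,0.126],[0,0,0]],
    [[0,0,0.126],[0,0,0]]
  ]
}}

```text
time: 6.9
eef_pos: [0.5319, -0.0941, 0.0891]
tcp_rot: [-2.418, -2.005, 0.0]
force: [-0.0, -0.2, -0.7]
width: 0.498
grip_force: 61.1
```

{"fn": "servo_tool", "kwargs": {
  "motion": [
    [[0,0,0.002],[0,0,0]],
    [[0,0,0.0035],[0,0,0]],
    [[0,0,0.0035],[0,0,0]]
  ]
}}

```text
time: 7.2
eef_pos: [0.5323, -0.0943, 0.0861]
tcp_rot: [2.418, 2.005, 0.001]
force: [-0.3, -0.6, -0.2]
width: 0.5
grip_force: 61.3
```

{"fn": "servo_tool", "kwargs": {
  "motion": [
    [[0,0,0.001],[0,0,0]],
    [[0,0,0.002],[0,0,0]],
    [[0,0,0.002],[0,0,0]]
  ]
}}

```text
time: 7.5
eef_pos: [0.5324, -0.0944, 0.0859]
tcp_rot: [2.417, 2.005, 0.001]
force: [-3.4, 0.5, 15.3]
width: 0.505
grip_force: 62.8
```

Contact with the floor (15 N) at 0.086, as expected. Releasing and going up.

{"fn": "servo_tool", "kwargs": {
  "motion": [
    [[0,0,-0.001],[0,0,0]],
    [[0,0,-0.001],[0,0,0]],
    [[0,0,-0.001],[0,0,0]],
    [[0,0,-0.001],[0,0,0]],
    [[0,0,-0.03],[0,0,0]],
    [[0,0,-0.07],[0,0,0]],
    [[0,0,-0.11],[0,0,0]]
  ],
  "claw": 0.5
}}

```text
time: 8.2
eef_pos: [0.5313, -0.094, 0.1943]
tcp_rot: [-2.417, -2.004, 0.002]
force: [0.1, -0.2, -0.4]
width: 0.754
grip_force: 0.0
```

```bash
python3 go.py .4575,.281,.19,-.185
```

```text
t 8.2 tcp [ 0.5313 -0.094   0.1943] case [-10.1652   0.26   194.2682] q [-0.3119  0.3363 -0.2771  0.9595  0.      1.4449] F [ 0.0801 -0.2101 -0.3702] w 0.7542817665150704 0.0
.4575,.281,.19,-.185 -> [0.4575, 0.281, 0.19] [ 0.3549 -0.1418  0.0047] [-0.0237 -0.0031 -0.0117]
```

{"fn": "servo_tool", "kwargs": {
  "motion": [
    [[0.355,-0.143,0],[0,0,0]],
    [[0.355,-0.143,0],[0,0,0]],
    [[0.355,-0.143,0],[0,0,0]],
    [[0.355,-0.143,0],[0,0,0]],
    [[0.355,-0.143,0],[0,0,0]],
    [[0.355,-0.143,0],[0,0,0]],
    [[0.355,-0.143,0],[0,0,0]],
    [[0.355,-0.143,0],[0,0,0]],
    [[0.355,-0.143,0],[0,0,0]],
    [[0.355,-0.143,0],[0,0,0]],
    [[0.355,-0.143,0],[0,0,0]],
    [[0.355,-0.143,0.035],[0,0,0]],
    [[0.355,-0.143,0.07],[0,0,0]],
    [[0.355,-0.143,0.1],[0,0,0]],
    [[0.355,-0.143,0.118],[0,0,0]],
    [[0.355,-0.143,0.118],[0,0,0]]
  ],
  "claw": 1
}}

```text
time: 9.8
eef_pos: [0.4555, 0.2787, 0.0733]
tcp_rot: [-2.42, -2.002, 0.008]
force: [-0.9, -0.6, 0.9]
width: 0.998
grip_force: 0.0
```

{"fn": "servo_tool", "kwargs": {
  "motion": [
    [[0,0,0],[0,0,0]],
    [[0,0,0],[0,0,0]],
    [[0,0,0],[0,0,0]],
    [[0,0,0],[0,0,0]],
    [[0,0,0],[0,0,0]],
    [[0,0,0],[0,0,0]],
    [[0,0,0],[0,0,0]]
  ],
  "claw": -1
}}

```text
time: 10.5
eef_pos: [0.4582, 0.2816, 0.0775]
tcp_rot: [2.417, 2.005, 0.004]
force: [0.0, 0.2, 6.1]
width: 0.506
grip_force: 60.3
```

```bash
python3 go.py c,-9,60,215,-.185
```

```text
t 10.5 tcp [0.4582 0.2816 0.0775] case [-151.0382  355.9895   77.4929] q [ 0.414   0.4562 -0.4328  0.6788 -0.0003  2.1706] F [0.     0.2385 6.0941] w 0.5057055998697684 60.318413972854614
c,-9,60,215,-.185 -> [ 0.5434 -0.0355  0.215 ] [-0.2957  0.1427 -0.1375] [ 0.0309 -0.0165 -0.0099]
```

{"fn": "servo_tool", "kwargs": {
  "motion": [
    [[0,0,-0.025],[0,0,0]],
    [[0,0,-0.06],[0,0,0]],
    [[-0.01,0.005,-0.1],[0,0,0]],
    [[-0.04,0.02,-0.13],[0,0,0]],
    [[-0.08,0.039,-0.139],[0,0,0]],
    [[-0.12,0.058,-0.139],[0,0,0]],
    [[-0.16,0.077,-0.139],[0,0,0]],
    [[-0.2,0.097,-0.139],[0,0,0]],
    [[-0.24,0.116,-0.139],[0,0,0]],
    [[-0.27,0.13,-0.139],[0,0,0]],
    [[-0.287,0.139,-0.139],[0,0,0]],
    [[-0.295,0.143,-0.139],[0,0,0]],
    [[-0.295,0.143,-0.139],[0,0,0]]
  ]
}}

```text
time: 11.8
eef_pos: [0.5432, -0.0359, 0.2149]
tcp_rot: [2.42, 2.004, 0.0]
force: [-0.2, 0.3, -1.2]
width: 0.504
grip_force: 61.2
```

```bash
python3 jarat.py
```

```text
tcp case [ -9.1  59.6 214.9] w 0.5035236540051474 F [-0.2  0.3 -1.2] 11.8
scene 5
[294, 151, 310, 188] 0.65
[351, 177, 371, 212] 0.61
[298, 203, 314, 228] 0.58
[309, 216, 326, 244] 0.56
[273, 160, 363, 266] 0.38
red near tool: n 255 min [-31.5  10.3  58.4] max [ 24.4  79.4 268.1] mean [ -7.6  48.  220.2]
top 6
[318, 153, 336, 171] 0.79
[345, 215, 359, 227] 0.56
```

{"fn": "servo_tool", "kwargs": {
  "motion": [
    [[0,0,0.02],[0,0,0]],
    [[0,0,0.04],[0,0,0]],
    [[0,0,0.055],[0,0,0]],
    [[0,0,0.065],[0,0,0]],
    [[0,0,0.075],[0,0,0]],
    [[0,0,0.09],[0,0,0]],
    [[0,0,0.105],[0,0,0]],
    [[0,0,0.115],[0,0,0]],
    [[0,0,0.123],[0,0,0]],
    [[0,0,0.128],[0,0,0]],
    [[0,0,0.13],[0,0,0]],
    [[0,0,0.13],[0,0,0]]
  ]
}}

```text
time: 13.2
eef_pos: [0.5431, -0.0352, 0.0857]
tcp_rot: [2.418, 2.005, 0.0]
force: [-1.7, 0.5, 3.3]
width: 0.503
grip_force: 61.8
```

{"fn": "servo_tool", "kwargs": {
  "motion": [
    [[0,0,0.0005],[0,0,0]],
    [[0,0,0.0005],[0,0,0]],
    [[0,0,0.0005],[0,0,0]],
    [[0,0,0],[0,0,0]],
    [[0,0,-0.03],[0,0,0]],
    [[0,0,-0.07],[0,0,0]],
    [[0,0,-0.12],[0,0,0]],
    [[0,0,-0.16],[0,0,0]],
    [[0,0,-0.17],[0,0,0]]
  ],
  "claw": 0.5
}}

```text
time: 14.1
eef_pos: [0.5456, -0.0357, 0.26]
tcp_rot: [2.413, 2.001, 0.008]
force: [0.1, 0.0, 0.6]
width: 0.751
grip_force: 0.0
```

```bash
cat > jars.py <<'E'
from h import *
from go import w2c
np.set_printoptions(precision=1,suppress=True)
s=ctrl.read_state(); print(s["time"])
for n in("scene","top"):
    p=ctrl.get_image(n); cv2.imwrite(f"pics/{n}_{p['shot']}.png",p["img"]); np.save(f"{n}1.npy",p,allow_pickle=True)
    C=cloud(p); C=C[p["depth"]>0]; L=(C-[.5412,-.0961,0])@R.from_euler("z",-.185).as_matrix()
    L*=1000
    for y in(60,0,-60):
        q=L[(np.hypot(L[:,0]+9,L[:,1]-y)<28)&(L[:,2]>105)&(L[:,2]<135)]
        if len(q):print(n,y,len(q),"mid",(q.min(0)+q.max(0))/2,"mean",q.mean(0),"ztop",np.percentile(q[:,2],[50,90]))
E
python3 jars.py; python3 go.py c,135,-20,270,1.386 c,135,-20,145,1.386
```

```text
14.1
scene 60 182 mid [-11.1  57.8 112.8] mean [-11.8  55.2 113.8] ztop [114.4 117.2]
scene 0 193 mid [-10.7  -3.  112.9] mean [-11.5  -5.2 113.7] ztop [114.  117.4]
scene -60 217 mid [-11.4 -64.2 112.4] mean [-11.4 -65.5 113.7] ztop [114.3 117.1]
top 0 6 mid [-15.7 -16.9 113.3] mean [-17.7 -17.3 114. ] ztop [114.3 117.9]
top -60 164 mid [ -9.1 -58.6 113.1] mean [ -9.4 -58.7 115.1] ztop [115.2 117.6]
t 14.2 tcp [ 0.5443 -0.0355  0.2566] case [ -8.1043  60.1752 256.6424] q [-0.2004  0.299  -0.1649  1.1027 -0.      1.5563] F [ 0.9811 -0.1989 -0.2606] w 0.7449024633630729 0.0
c,135,-20,270,1.386 -> [ 0.6702 -0.1406  0.27  ] [-0.08    0.1432 -0.0128] [  0.0368   0.0381 -18.0131]
c,135,-20,145,1.386 -> [ 0.6702 -0.1406  0.145 ] [-0.08    0.1427  0.1122] [  0.0368   0.0381 -18.0131]
```

{"fn": "servo_tool", "kwargs": {
  "motion": [
    [[-0.08,0.138,0],[0,0,-18]],
    [[-0.08,0.138,0],[0,0,-18]],
    [[-0.08,0.138,0],[0,0,-18]],
    [[-0.08,0.138,0],[0,0,-18]],
    [[-0.08,0.138,0],[0,0,-18]],
    [[-0.08,0.138,0],[0,0,-18]],
    [[-0.08,0.138,0],[0,0,-18]],
    [[-0.08,0.138,0],[0,0,-18]],
    [[-0.08,0.138,0],[0,0,-18]],
    [[-0.08,0.138,0],[0,0,-18]],
    [[-0.08,0.138,0],[0,0,-18]],
    [[-0.08,0.138,0],[0,0,-18]],
    [[-0.08,0.138,0.03],[0,0,-18]],
    [[-0.08,0.138,0.07],[0,0,-18]],
    [[-0.08,0.138,0.1],[0,0,-18]],
    [[-0.08,0.138,0.105],[0,0,-18]],
    [[-0.08,0.138,0.105],[0,0,-18]]
  ],
  "claw": -1
}}

```text
time: 15.9
eef_pos: [0.6627, -0.139, 0.148]
tcp_rot: [-0.293, -3.124, -0.001]
force: [0.3, 0.8, -0.5]
width: 0.002
grip_force: 0.0
```

```bash
python3 go.py c,101,-20,157,1.386 c,71,-20,167,1.386 c,37,-20,165,1.386 c,6,-20,150,1.386 c,-11,-20,133,1.386
```

```text
t 15.9 tcp [ 0.6627 -0.139   0.148 ] case [127.3141 -19.8258 148.0106] q [-0.3157  0.6224  0.0666  1.0188  0.     -0.1288] F [ 0.3342  0.7668 -0.5087] w 0.0020107811605653025 0.0
c,101,-20,157,1.386 -> [ 0.6368 -0.1343  0.157 ] [ 0.0263 -0.0002 -0.0089] [ 0.0057 -0.0431 -0.0241]
c,71,-20,167,1.386 -> [ 0.6073 -0.1288  0.167 ] [ 0.0564 -0.0003 -0.0188] [ 0.0057 -0.0431 -0.0241]
c,37,-20,165,1.386 -> [ 0.5739 -0.1226  0.165 ] [ 0.0904 -0.0003 -0.0167] [ 0.0057 -0.0431 -0.0241]
c,6,-20,150,1.386 -> [ 0.5434 -0.1169  0.15  ] [ 0.1213 -0.0004 -0.0015] [ 0.0057 -0.0431 -0.0241]
c,-11,-20,133,1.386 -> [ 0.5267 -0.1137  0.133 ] [ 0.1383 -0.0004  0.0155] [ 0.0057 -0.0431 -0.0241]
```

{"fn": "servo_tool", "kwargs": {
  "motion": [
    [[0.013,0,-0.004],[0,0,0]],
    [[0.026,0,-0.009],[0,0,0]],
    [[0.041,0,-0.014],[0,0,0]],
    [[0.056,0,-0.019],[0,0,0]],
    [[0.073,0,-0.019],[0,0,0]],
    [[0.09,0,-0.017],[0,0,0]],
    [[0.106,0,-0.01],[0,0,0]],
    [[0.121,0,-0.002],[0,0,0]],
    [[0.13,0,0.007],[0,0,0]],
    [[0.138,0,0.016],[0,0,0]],
    [[0.138,0,0.016],[0,0,0]]
  ]
}}

```text
time: 17.0
eef_pos: [0.528, -0.1138, 0.1348]
tcp_rot: [0.293, 3.127, -0.0]
force: [-0.5, 0.1, -0.0]
width: -0.005
grip_force: 0.0
```

```bash
cat > lid.py <<'E'
from h import *
np.set_printoptions(precision=1,suppress=True)
s=ctrl.read_state(); print(s["time"],"F",np.array(s["force"]))
for n in("scene","top"):
    p=ctrl.get_image(n); cv2.imwrite(f"pics/{n}_{p['shot']}.png",p["img"]); np.save(f"{n}2.npy",p,allow_pickle=True)
    C=cloud(p); C=C[p["depth"]>0]; L=(C-[.5412,-.0961,0])@R.from_euler("z",-.185).as_matrix()*1000
    for lab,a,b in(("left",30,95),("right",-95,-45)):
        q=L[(L[:,1]>a)&(L[:,1]<b)&(L[:,0]>-60)&(L[:,0]<60)&(L[:,2]>95)]
        if len(q)>30:
            k=np.polyfit(q[:,0],q[:,2],1); r=abs(q[:,2]-np.polyval(k,q[:,0]))<6; k=np.polyfit(q[r,0],q[r,2],1); print(n,lab,len(q),"slope",round(k[0],4),"z at x=0,-44",np.polyval(k,[0,-44]),"x",q[:,0].min(),q[:,0].max())
    q=L[(L[:,0]<-48)&(L[:,0]>-150)&(abs(L[:,1])<50)&(L[:,2]>30)&(L[:,2]<160)]; q=q[np.argsort(q[:,0])]; print("front pts",len(q),q[::max(1,len(q)//12)].round().astype(int).tolist())
E
python3 lid.py
```

```text
17.0 F [-0.5  0.1 -0. ]
scene left 327 slope -0.0411 z at x=0,-44 [130.8 132.6] x -44.24701813988986 48.25542730599839
scene right 5441 slope -1.6235 z at x=0,-44 [408.8 480.2] x -59.97796879409527 48.90968826741145
front pts 250 [[-105, -6, 125], [-102, -23, 123], [-98, 22, 120], [-89, 14, 106], [-83, 0, 92], [-78, 17, 92], [-73, -23, 81], [-69, 2, 85], [-62, -12, 70], [-59, -2, 78], [-57, -15, 126], [-52, -15, 65], [-50, -10, 126]]
top left 703 slope -1.9078 z at x=0,-44 [201.7 285.6] x -59.973177271300244 50.1639402592422
top right 606 slope -0.535 z at x=0,-44 [600.6 624.2] x -59.77024309225822 31.19927762497735
front pts 0 []
```

{"fn": "servo_tool", "kwargs": {
  "motion": [
    [[0.008,0,0.004],[0,0,0]],
    [[0.016,0,0.007],[0,0,0]],
    [[0.016,0,0.0085],[0,0,0]],
    [[0.016,0,0.0085],[0,0,0]]
  ]
}}

```text
time: 17.5
eef_pos: [0.5109, -0.1105, 0.1256]
tcp_rot: [-0.292, -3.126, -0.0]
force: [-3.7, 1.9, 8.1]
width: 0.001
grip_force: 4.0
```

{"fn": "servo_tool", "kwargs": {
  "motion": [
    [[0,0,0.001],[0,0,0]],
    [[0,0,0.001],[0,0,0]],
    [[0,0,0.001],[0,0,0]],
    [[0,0,-0.04],[0,0,0]],
    [[0.02,0,-0.085],[0,0,0]],
    [[0.06,0.01,-0.13],[0,0,0]],
    [[0.1,0.02,-0.14],[0,0,0]],
    [[0.14,0.02,-0.14],[0,0,0]],
    [[0.17,0.02,-0.14],[0,0,0]],
    [[0.17,0.02,-0.14],[0,0,0]]
  ],
  "claw": 1
}}

```text
time: 18.5
eef_pos: [0.3455, -0.0584, 0.2651]
tcp_rot: [-0.292, -3.126, -0.001]
force: [0.6, -0.2, -0.3]
width: 0.998
grip_force: 0.0
```

```bash
sed -i 's/(L\[:,2\]>95)\]/(L[:,2]>110)\&(L[:,2]<145)]/' lid.py; python3 lid.py; python3 -c "
import cv2,glob
a=max(glob.glob('pics/scene_*'),key=lambda f:int(f[11:-4]));cv2.imwrite('pics/v4.png',cv2.resize(cv2.imread(a)[150:280,240:390],(690,598),interpolation=cv2.INTER_CUBIC))"
```

```text
18.5 F [ 0.6 -0.2 -0.3]
scene left 574 slope -0.0301 z at x=0,-44 [125.7 127. ] x -44.660657688594334 45.44401836500249
scene right 530 slope -0.0259 z at x=0,-44 [126.  127.1] x -45.025649864149344 45.13138657619679
front pts 268 [[-105, -24, 121], [-101, -12, 122], [-97, -16, 121], [-88, 21, 103], [-81, -3, 90], [-75, 19, 77], [-70, -13, 77], [-64, 7, 121], [-61, -12, 109], [-57, -8, 112], [-53, -10, 73], [-51, 4, 127], [-48, -15, 120]]
top left 628 slope -0.0272 z at x=0,-44 [126.4 127.6] x -43.43966038714571 45.724474640239116
top right 482 slope -0.0302 z at x=0,-44 [126.4 127.7] x -43.832096559880384 45.26033544416821
front pts 184 [[-104, 23, 119], [-101, -22, 121], [-98, -3, 127], [-95, 22, 116], [-87, -17, 108], [-83, 5, 97], [-77, 9, 84], [-73, 4, 88], [-70, 1, 81], [-65, 9, 78], [-58, -5, 118], [-54, 5, 114], [-49, -6, 123]]
```

View pics/v4.png

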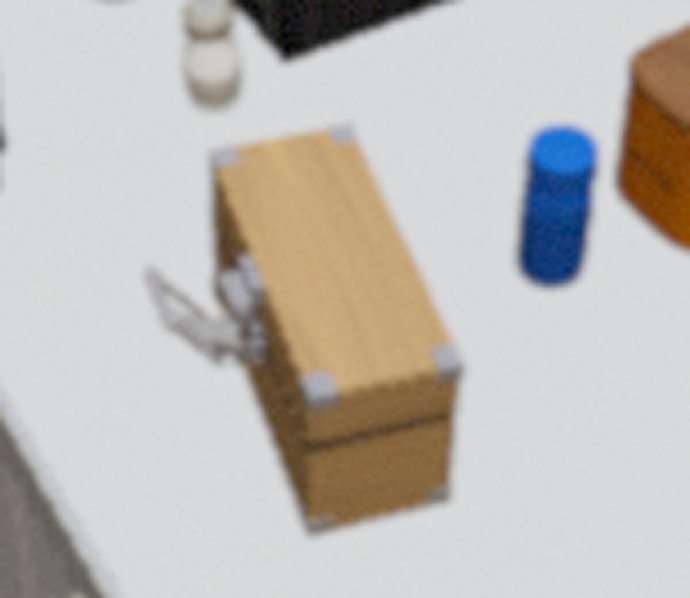

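```bash
cat > bar.py <<'E'
from h import *
from go import w2c
np.set_printoptions(precision=1,suppress=True)
for n in("scene","top"):
    B=[];K=[];W=[];cam=None
    for i in range(3):
        p=ctrl.get_image(n); C=cloud(p); C=C[p["depth"]>0]; o=w2c(p["extrinsics"][:3,3])*1000
        L=(C-[.5412,-.0961,0])@R.from_euler("z",-.185).as_matrix()*1000
        b=L[(L[:,0]<-88)&(L[:,0]>-115)&(abs(L[:,1])<40)&(L[:,2]>112)&(L[:,2]<135)]; B.append(b)
        K.append(L[(L[:,2]>118)&(L[:,2]<134)&(abs(L[:,0])<70)&(abs(L[:,1])<120)&((L[:,0]>-50))])
        W.append(L[(L[:,0]<-66)&(L[:,0]>-92)&(abs(abs(L[:,1])-21)<8)&(L[:,2]>72)&(L[:,2]<114)])
    B=np.vstack(B);K=np.vstack(K);W=np.vstack(W)
    r=cv2.minAreaRect(K[:,:2].astype(np.float32)); pc=np.percentile(K,[1,99],axis=0)
    print(n,"lid rect",r,"pct",pc,"mean",K.mean(0))
    b=B.mean(0); d=(b-o)/np.linalg.norm(b-o)
    print(" bar n",len(B),"mean",b,"centre",b+3*d,"pct",np.percentile(B,[3,97],axis=0).tolist())
    k=np.polyfit(W[:,2],W[:,0],1); print(" wire dx/dz",k[0],len(W),"angle",np.arctan(-k[0]))
E
python3 bar.py; python3 go.py c,-126,0,146,1.386,.785 c,-94,0,114,1.386,.785
```

```text
scene lid rect ((-1.9280242919921875, -1.1267547607421875), (207.15835571289062, 95.8076400756836), 89.86873626708984) pct [[ -44.9 -102.2  119.4]
 [  43.9   96.9  130.7]] mean [ -1.5  -9.1 125.7]
 bar n 143 mean [-100.9   -3.4  121.9] centre [-100.5   -1.4  119.7] pct [[-104.54151121378679, -24.272563682731, 113.90029217602702], [-94.5515118028583, 20.89138452706617, 126.44638911570385]]
 wire dx/dz -0.6317296250754456 129 angle 0.5634239663471706
top lid rect ((-1.9886703491210938, 1.5458755493164062), (201.6368408203125, 95.14420318603516), 89.86250305175781) pct [[-43.5 -96.5 121. ]
 [ 44.4 100.  131.6]] mean [  0.4   1.7 126.4]
 bar n 143 mean [-99.4   1.8 122.6] centre [-99.5   1.8 119.6] pct [[-103.83205252006134, -21.616386825698953, 114.58973054400634], [-93.2439437607572, 23.88669729633022, 127.63652141029856]]
 wire dx/dz -0.6199074541314509 91 angle 0.5549288754863286
t 18.9 tcp [ 0.3497 -0.06    0.265 ] case [-194.8338    0.2876  265.0244] q [-0.3788 -0.0695 -0.5677  1.0733  0.     -0.1929] F [-0.2941 -0.7196  0.5175] w 1.0006190164659403 0.0
c,-126,0,146,1.386,.785 -> [ 0.4174 -0.0729  0.146 ] [-0.0689 -0.0002  0.119 ] [-0.0034 -9.0028 -0.0131]
c,-94,0,114,1.386,.785 -> [ 0.4488 -0.0788  0.114 ] [-0.1009 -0.0002  0.151 ] [-0.0034 -9.0028 -0.0131]
```

{"fn": "servo_tool", "kwargs": {
  "motion": [
    [[-0.02,0,0.02],[0,-1.5,0]],
    [[-0.03,0,0.05],[0,-3,0]],
    [[-0.045,0,0.075],[0,-4.5,0]],
    [[-0.06,0,0.095],[0,-6,0]],
    [[-0.069,0,0.11],[0,-7.5,0]],
    [[-0.069,0,0.119],[0,-9,0]],
    [[-0.069,0,0.119],[0,-9,0]],
    [[-0.069,0,0.119],[0,-9,0]]
  ],
  "claw": 1
}}

```text
time: 19.7
eef_pos: [0.4377, -0.0796, 0.1716]
tcp_rot: [0.22, 2.381, -0.084]
force: [-0.4, 0.1, -0.5]
width: 1.002
grip_force: 0.0
```

```bash
python3 go.py c,-94,0,114,1.386,.785
```

```text
t 19.7 tcp [ 0.4377 -0.0796  0.1716] case [-104.7651   -2.7739  171.5648] q [-0.4937 -0.1752 -1.2939 -0.2755  0.2116 -0.2283] F [-0.4419  0.0699 -0.5092] w 1.001909728089955 0.0
c,-94,0,114,1.386,.785 -> [ 0.4488 -0.0788  0.114 ] [0.0315 0.0026 0.0494] [ 0.0275 -0.375  -0.0086]
```

```bash
cat > kin.py <<'E'
from h import *
from go import c2w
from scipy.optimize import least_squares
D=[((1.1808,.3262,-.1926,1.052),(.1392,.5321,.2313)),((.0934,.3763,-.5674,.6246),(.4711,.1182,.0778)),((-.3119,.3363,-.2771,.9595),(.5313,-.094,.1943)),((.414,.4562,-.4328,.6788),(.4582,.2816,.0775)),((-.2004,.299,-.1649,1.1027),(.5443,-.0355,.2566)),((-.3157,.6224,.0666,1.0188),(.6627,-.139,.148)),((-.3788,-.0695,-.5677,1.0733),(.3497,-.06,.265)),((-.4937,-.1752,-1.2939,-.2755),(.4377+.0,-.0796,.1716))]
rt=lambda u,v,q:np.array([u*np.cos(q)+v*np.sin(q),-u*np.sin(q)+v*np.cos(q)])
def fk(p,q): return np.array([0,p[0]])+rt(0*p[1],p[2],q[1])+rt(p[3],p[4],q[1]-q[2])+rt(p[5],p[6],q[1]-q[2]+q[3])
def res(p,off=.0736): return np.ravel([fk(p,q)-[np.sqrt(x*x+y*y-off**2),z] for q,(x,y,z) in D])
s=least_squares(res,[.2,0,.3,.3,.0,.25,0.]); P=s.x
if __name__=="__main__":
    np.set_printoptions(precision=4,suppress=True); print(P,(res(P)*1000).round(1))
def ik(xc,zc,tilt,y=0): # case coords mm; tilt fwd from down
    w=c2w([xc/1000,y/1000,zc/1000]); r=np.sqrt(w[0]**2+w[1]**2-.0736**2); phi=np.pi/2-tilt
    t=np.array([r,w[2]])-rt(P[5],P[6],phi)-[0,P[0]]
    L1,L2=P[2],np.hypot(P[3],P[4]); c=(t@t-L1**2-L2**2)/(2*L1*L2)
    if abs(c)>1: return None
    best=[]
    for sg in(1,-1):
        f=lambda v:fk(P,[0,v[0],v[1],phi-v[0]+v[1]])-[r,w[2]]
        for g in((0,-.5),(.3,.3),(0,-1.2)):
            o=least_squares(f,g)
            if o.cost<1e-8: best.append((o.x[0],o.x[1],phi-o.x[0]+o.x[1]))
        break
    return best[0] if best else None
if __name__=="__main__":
    for nm,a,b in(("far grasp",-100,119.5),("hook",-55,123),("lever",-85,80)):
        for deg in(0,15,20,25,30,35,40,45):
            t=np.radians(deg); 
            for back in(0,30): print(nm,deg,back,np.round(ik(a+(8-back)*np.sin(t),b-(8-back)*np.cos(t),t) or 0,3),end=" | ")
            print()
E
python3 kin.py
```

```text
[ 0.3203 -0.6482  0.5142  0.3979  0.0692  0.439   0.0005] [ 0.  -0.1 -0.   0.2 -0.1 -0.   0.   0.1  0.1 -0.  -0.  -0.  -0.  -0.1
  0.  -0.1]
far grasp 0 0 [ 0.273 -0.616  0.683] | far grasp 0 30 [ 0.232 -0.577  0.762] | 
far grasp 15 0 [ 0.11  -0.884  0.315] | far grasp 15 30 [ 0.044 -0.858  0.407] | 
far grasp 20 0 [ 0.069 -0.974  0.178] | far grasp 20 30 [-0.007 -0.952  0.277] | 
far grasp 25 0 [ 0.039 -1.065  0.03 ] | far grasp 25 30 [-0.05  -1.048  0.137] | 
far grasp 30 0 [ 0.025 -1.157 -0.134] | far grasp 30 30 [-0.08  -1.144 -0.017] | 
far grasp 35 0 [ 0.033 -1.251 -0.324] | far grasp 35 30 [-0.09  -1.243 -0.193] | 
far grasp 40 0 [ 0.078 -1.347 -0.553] | far grasp 40 30 [-0.067 -1.345 -0.406] | 
far grasp 45 0 [ 0.188 -1.45  -0.852] | far grasp 45 30 [ 0.019 -1.455 -0.689] | 
hook 0 0 [ 0.341 -0.501  0.728] | hook 0 30 [ 0.305 -0.463  0.802] | 
hook 15 0 [ 0.182 -0.781  0.347] | hook 15 30 [ 0.122 -0.758  0.429] | 
hook 20 0 [ 0.142 -0.873  0.206] | hook 20 30 [ 0.072 -0.856  0.293] | 
hook 25 0 [ 0.112 -0.966  0.056] | hook 25 30 [ 0.032 -0.954  0.148] | 
hook 30 0 [ 0.096 -
[... 157 characters left out ...]
 | hook 40 30 [ 0.013 -1.252 -0.393] | 
hook 45 0 [ 0.207 -1.341 -0.762] | hook 45 30 [ 0.076 -1.356 -0.646] | 
lever 0 0 [ 0.355 -0.623  0.592] | lever 0 30 [ 0.31  -0.591  0.67 ] | 
lever 15 0 [ 0.214 -0.9    0.195] | lever 15 30 [ 0.143 -0.882  0.284] | 
lever 20 0 [ 0.185 -0.993  0.044] | lever 20 30 [ 0.103 -0.979  0.14 ] | 
lever 25 0 [ 0.17  -1.085 -0.121] | lever 25 30 [ 0.075 -1.078 -0.018] | 
lever 30 0 [ 0.175 -1.179 -0.307] | lever 30 30 [ 0.066 -1.177 -0.196] | 
lever 35 0 [ 0.211 -1.273 -0.524] | lever 35 30 [ 0.087 -1.278 -0.405] | 
lever 40 0 [ 0.295 -1.369 -0.791] | lever 40 30 [ 0.156 -1.383 -0.666] | 
lever 45 0 [ 0.458 -1.468 -1.141] | lever 45 30 [ 0.32  -1.496 -1.031] |
```

```bash
python3 go.py c,-100.3,0,140,1.386,.524 c,-100.3,0,110,1.386,.524
```

```text
t 19.7 tcp [ 0.4377 -0.0796  0.1716] case [-104.7651   -2.7739  171.5648] q [-0.4937 -0.1752 -1.2939 -0.2755  0.2116 -0.2283] F [-0.4419  0.0699 -0.5092] w 1.001909728089955 0.0
c,-100.3,0,140,1.386,.524 -> [ 0.4426 -0.0777  0.14  ] [0.0183 0.0027 0.0261] [ 0.0284  2.6159 -0.005 ]
c,-100.3,0,110,1.386,.524 -> [ 0.4426 -0.0777  0.11  ] [0.0388 0.0026 0.048 ] [ 0.0284  2.6159 -0.005 ]
```

{"fn": "servo_tool", "kwargs": {
  "motion": [
    [[0.009,0.001,0.013],[0,1.3,0]],
    [[0.018,0.003,0.026],[0,2.6,0]],
    [[0.018,0.003,0.026],[0,2.6,0]],
    [[0.018,0.003,0.026],[0,2.6,0]]
  ],
  "claw": 1
}}

```text
time: 20.1
eef_pos: [0.4412, -0.0759, 0.1389]
tcp_rot: [0.24, 2.609, -0.059]
force: [-0.2, 0.8, 0.4]
width: 1.001
grip_force: 0.0
```

```bash
python3 go.py c,-100.3,0,110,1.386,.524
```

```text
t 20.1 tcp [ 0.4412 -0.0759  0.1389] case [-102.0311    1.4789  138.863 ] q [-0.4184 -0.0563 -1.108   0.0094  0.1199 -0.204 ] F [-0.1672  0.7601  0.3553] w 1.0011123946186749 0.0
c,-100.3,0,110,1.386,.524 -> [ 0.4426 -0.0777  0.11  ] [ 0.0129 -0.0016  0.0259] [ 0.0486 -0.018   0.0067]
```

Commanded pose is the clipped one, good. Descend to the bar, then pinch.

{"fn": "servo_tool", "kwargs": {
  "motion": [
    [[0.006,-0.001,0.012],[0,0,0]],
    [[0.013,-0.0015,0.026],[0,0,0]],
    [[0.013,-0.0015,0.026],[0,0,0]],
    [[0.013,-0.0015,0.026],[0,0,0]]
  ],
  "claw": 0.5
}}

```text
time: 20.5
eef_pos: [0.4413, -0.0775, 0.1098]
tcp_rot: [0.241, 2.61, -0.059]
force: [-0.5, -0.4, -0.1]
width: 0.748
grip_force: 0.0
```

```bash
python3 go.py c,-100.3,0,110,1.386,.524; python3 bar.py; python3 -c "
from h import *
for n in('scene','top'):
    p=ctrl.get_image(n);cv2.imwrite('pics/g_%s.png'%n,p['img'])
a=cv2.imread('pics/g_scene.png')[150:270,240:390];b=cv2.imread('pics/g_top.png')[170:290,270:390]
f=lambda i:cv2.resize(i,None,fx=2.9,fy=2.9,interpolation=cv2.INTER_CUBIC)
cv2.imwrite('pics/v5.png',np.hstack([f(a),f(b)]))"
```

```text
t 20.5 tcp [ 0.4413 -0.0775  0.1098] case [-101.5945   -0.0619  109.8027] q [-0.4227  0.024  -1.1516 -0.1132  0.1214 -0.2068] F [-0.497  -0.3751 -0.0674] w 0.7484041562996409 0.0
c,-100.3,0,110,1.386,.524 -> [ 0.4426 -0.0777  0.11  ] [-0.0012  0.0001  0.0005] [ 0.044  -0.0289 -0.0054]
scene lid rect ((-1.8629226684570312, -2.11773681640625), (95.95327758789062, 207.676513671875), 0.15631423890590668) pct [[ -44.9 -102.3  119.4]
 [  43.9   97.2  130.8]] mean [ -1.3  -9.3 125.7]
 bar n 213 mean [-102.3   10.   124.4] centre [-101.9   12.   122.2] pct [[-111.71208393360075, -37.599630631698254, 114.67031212782186], [-95.21673038720952, 33.05110193122607, 134.33342499696707]]
 wire dx/dz -0.6489702279349181 130 angle 0.5756509628278834
top lid rect ((-2.034778594970703, 1.625213623046875), (201.8426055908203, 95.05677795410156), 89.94590759277344) pct [[-43.6 -96.5 120.9]
 [ 44.4 100.  131.7]] mean [  0.4   1.8 126.3]
 bar n 179 mean [-99.2   0.8 124. ] centre [-99.3   0.7 121. ] pct [[-104.01392676796631, -36.250020068712665, 113.76605899218872], [-92.88259107082003, 36.849568116580805, 132.4384461181119]]
 wire dx/dz -0.6031504602316698 92 angle 0.5427327957446335
```

View pics/v5.png

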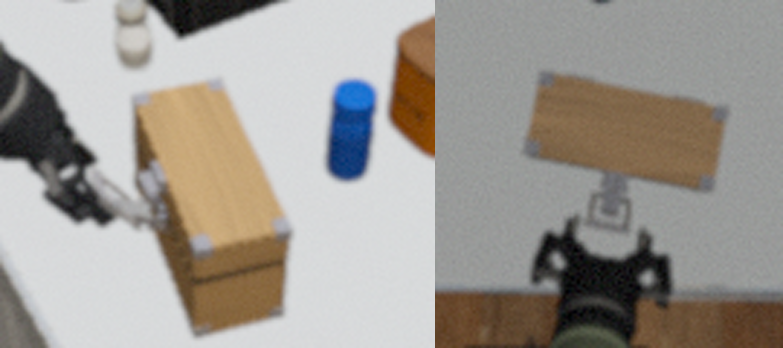

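The loop's bar sits centred between the fingers (top crop, bar at columns 588–632, fingers at 575 and 645). Closing.

{"fn": "servo_tool", "kwargs": {
  "motion": [
    [[0,0,0],[0,0,0]],
    [[0,0,0],[0,0,0]],
    [[0,0,0],[0,0,0]],
    [[0,0,0],[0,0,0]],
    [[0,0,0],[0,0,0]]
  ],
  "claw": -1
}}

```text
time: 21.4
eef_pos: [0.4426, -0.077, 0.11]
tcp_rot: [0.239, 2.609, -0.057]
force: [-1.2, 4.4, 2.4]
width: 0.523
grip_force: 60.7
```

```bash
cat > lk.py <<'E'
import numpy as np
from scipy.optimize import fsolve
# bar position (case mm) -> lever, lean options
def solve(b):
    d=np.array(b)-[-58,72]; D=np.hypot(*d); out=[]
    for th in np.linspace(0,2.7,541):
        pin=np.array([-12*np.sin(th)+4*np.cos(th),-12*np.cos(th)-4*np.sin(th)])
        out.append((np.linalg.norm(d-pin)-54,th))
    o=np.array(out); z=np.where(np.diff(np.sign(o[:,0])))[0]; return D,o[z,1]
for b in((-100,119.5),(-90,124),(-75,127),(-66,124),(-60,124),(-54.5,124),(-55,117)): print(b,solve(b))
E
python3 lk.py; python3 go.py; python3 bar.py
```

```text
(-100, 119.5) (np.float64(63.405441406869805), array([2.075]))
(-90, 124) (np.float64(61.05735008989499), array([2.02]))
(-75, 127) (np.float64(57.56735185849702), array([1.985]))
(-66, 124) (np.float64(52.61178575186362), array([1.745]))
(-60, 124) (np.float64(52.03844732503075), array([1.815]))
(-54.5, 124) (np.float64(52.11765535785354), array([1.925]))
(-55, 117) (np.float64(45.09988913511872), array([1.27]))
t 21.4 tcp [ 0.4426 -0.077   0.11  ] case [-100.4636    0.658   110.027 ] q [-0.4216  0.0255 -1.1497 -0.1133  0.1231 -0.2068] F [-1.2043  4.3565  2.4037] w 0.5227120588273612 60.67024290561676
scene lid rect ((-2.0774574279785156, -0.6614303588867188), (208.1519317626953, 95.82186126708984), 89.94165802001953) pct [[ -44.7 -102.2  119.2]
 [  43.8   96.8  130.7]] mean [ -1.4  -9.  125.7]
 bar n 260 mean [-102.7   -5.7  124.4] centre [-102.3   -3.8  122.2] pct [[-113.20300181228723, -37.702810254979866, 115.53280434110006], [-95.32667920956597, 24.11362357858261, 134.28096213093627]]
 wire dx/dz -0.644032191030619 125 angle 0.5721684775041619
top lid rect ((-1.9351692199707031, 1.5538711547851562), (201.7918243408203, 95.25035095214844), 89.8880386352539) pct [[-43.6 -96.5 121. ]
 [ 44.4 100.  131.7]] mean [  0.4   1.6 126.4]
 bar n 212 mean [-99.8   0.3 123.5] centre [-99.9   0.2 120.5] pct [[-105.59085809150461, -31.787173804406546, 114.35976193849949], [-93.86685090225805, 35.095720841409026, 134.22758911552967]]
 wire dx/dz -0.6075761196899794 92 angle 0.5459715620305499
```

{"fn": "servo_tool", "kwargs": {
  "motion": [
    [[0,0,0],[0,0,0]],
    [[0,0,0],[0,0,0]],
    [[0,0,0.004],[0,0,0]],
    [[0,0,0.004],[0,0,0]]
  ],
  "claw": 0.4
}}

```text
time: 22.1
eef_pos: [0.445, -0.0788, 0.1066]
tcp_rot: [0.241, 2.609, -0.061]
force: [-0.5, 0.5, 0.5]
width: 0.698
grip_force: 0.0
```

{"fn": "servo_tool", "kwargs": {
  "motion": [
    [[0,0,0],[0,0,0]],
    [[0,0,0],[0,0,0]],
    [[0,0,0],[0,0,0]],
    [[0,0,0],[0,0,0]]
  ],
  "claw": -1
}}

```text
time: 22.5
eef_pos: [0.4445, -0.0774, 0.1066]
tcp_rot: [0.239, 2.609, -0.057]
force: [0.8, 5.2, 0.4]
width: 0.526
grip_force: 61.0
```

```bash
python3 go.py c,-80,0,125,1.386,.524
```

```text
t 22.5 tcp [ 0.4445 -0.0774  0.1066] case [-98.4839   0.6424 106.5705] q [-0.42    0.0394 -1.1508 -0.1286  0.1222 -0.2053] F [0.8005 5.1596 0.3815] w 0.5260297213362513 60.99258363246918
c,-80,0,125,1.386,.524 -> [ 0.4626 -0.0814  0.125 ] [-0.0252 -0.0006 -0.0068] [ 0.0668 -0.0193  0.0042]
```

{"fn": "servo_tool", "kwargs": {
  "motion": [
    [[-0.005,0.001,0.0005],[0,0,0]],
    [[-0.01,0.001,0.001],[0,0,0]],
    [[-0.016,0.001,0.002],[0,0.5,0]],
    [[-0.021,0.001,0.0035],[0,1,0]],
    [[-0.0245,0.001,0.006],[0,2,0]],
    [[-0.0275,0.001,0.0085],[0,3,0]],
    [[-0.0293,0.001,0.0105],[0,3,0]],
    [[-0.0293,0.001,0.0105],[0,3,0]]
  ]
}}

```text
time: 23.3
eef_pos: [0.4758, -0.0831, 0.1122]
tcp_rot: [0.265, 2.867, -0.03]
force: [-0.7, 3.5, 0.6]
width: 0.524
grip_force: 61.6
```

```bash
python3 go.py; python3 -c "
from h import *
from go import w2c
np.set_printoptions(precision=1,suppress=True)
for n in('scene','top'):
    p=ctrl.get_image(n);cv2.imwrite('pics/g_%s.png'%n,p['img'])
    C=cloud(p); C=C[p['depth']>0]; L=(C-[.5412,-.0961,0])@R.from_euler('z',-.185).as_matrix()*1000
    q=L[(L[:,0]<-48)&(L[:,0]>-110)&(abs(L[:,1])<16)&(L[:,2]>60)&(L[:,2]<160)]; q=q[np.argsort(q[:,0])]
    print(n,len(q)); 
    for a in range(-90,-48,3):
        k=q[abs(q[:,0]-a)<1.5]
        if len(k): print(a,k[:,2].round().astype(int).tolist())
a=cv2.imread('pics/g_scene.png')[160:260,240:340];b=cv2.imread('pics/g_top.png')[180:280,290:390]
f=lambda i:cv2.resize(i,None,fx=3.9,fy=3.9,interpolation=cv2.INTER_CUBIC)
cv2.imwrite('pics/v6.png',np.hstack([f(a),f(b)]))"
```

```text
t 23.3 tcp [ 0.4758 -0.0831  0.1122] case [-66.6671   0.7865 112.1698] q [-0.3561  0.1677 -0.8066  0.3379  0.0476 -0.1659] F [-0.7288  3.5402  0.5715] w 0.5242696600322835 61.58787131309509
scene 145
-90 [71, 79, 75, 78, 76, 78]
-87 [74, 73, 76, 72, 76, 73, 74, 77]
-84 [75, 73, 73, 79, 77, 74]
-81 [70, 76, 73, 73, 75, 74, 80, 75, 77]
-78 [76, 77, 73, 75, 79]
-75 [76, 76, 78, 79, 67, 79, 72, 77]
-72 [77, 78, 73, 75, 79, 74, 61, 76, 71, 75, 76]
-69 [79, 76, 72, 72, 75, 77]
-66 [74, 74, 80, 75]
-63 [77, 66, 78]
-60 [78, 64, 81, 77, 64]
-57 [76, 75, 71, 75, 66, 79, 74]
-54 [112, 113, 78, 69, 73, 114, 116, 63, 111, 115, 114]
-51 [112, 75, 63, 113, 113, 64, 76, 113, 121, 119, 79, 121, 65, 118, 112, 126, 110, 124, 114, 113, 125, 121, 126, 129, 118]
top 60
-69 [126, 127]
-66 [127, 125, 124, 128, 122, 127, 126, 124, 124, 77, 75]
-63 [75, 77, 118, 121, 120]
-60 [116, 121, 120, 121, 119, 74, 118, 114, 116]
-57 [109, 114, 114, 114, 115, 111, 114, 116, 115]
-54 [113, 119, 112, 115, 109, 112, 116, 114, 115]
-51 [110, 115, 112, 114, 114, 113, 110, 113, 81, 124, 126]
```

View pics/v6.png

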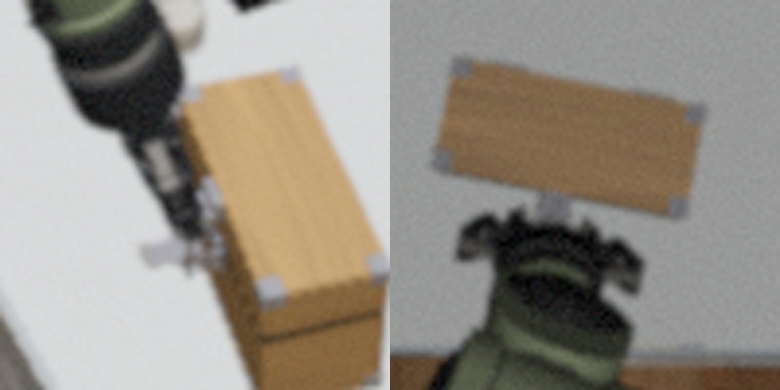

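{"fn": "servo_tool", "kwargs": {
  "motion": [
    [[0.001,0,-0.0015],[0,0,0]],
    [[0.0013,0,-0.003],[0,0,0]],
    [[-0.002,0,-0.002],[0,0,0]],
    [[-0.0055,0,-0.001],[0,0,0]],
    [[-0.008,0,-0.0004],[0,0,0]],
    [[-0.01,0,0.0002],[0,0,0]],
    [[-0.01,0,0.0002],[0,0,0]]
  ]
}}

```text
time: 24.1
eef_pos: [0.4858, -0.0843, 0.1151]
tcp_rot: [0.265, 2.867, -0.027]
force: [-0.4, 5.3, 0.5]
width: 0.52
grip_force: 61.9
```

```bash
cat > hook.py <<'E'
from h import *
from go import w2c
np.set_printoptions(precision=1,suppress=True)
s=ctrl.read_state(); print(s["time"],"tcp",w2c(s["eef_pos"])*1000,"F",np.array(s["force"]),s["width"])
for n,N in(('scene',3),('top',3)):
    Q=[]
    for i in range(N):
        p=ctrl.get_image(n); C=cloud(p); C=C[p['depth']>0]; Q.append((C-[.5412,-.0961,0])@R.from_euler('z',-.185).as_matrix()*1000)
    cv2.imwrite('pics/g_%s.png'%n,p['img']); L=np.vstack(Q)
    if n=='top':
        q=L[(L[:,0]<-44)&(L[:,0]>-80)&(abs(L[:,1])<13)&(L[:,2]>100)&(L[:,2]<135)]
        for a in range(-78,-43,2):
            k=q[abs(q[:,0]-a)<1]
            if len(k): print(a,len(k),np.percentile(k[:,2],[10,50,90]))
    else:
        q=L[(L[:,0]<-60)&(L[:,0]>-100)&(abs(L[:,1]+1)<9)&(L[:,2]>50)&(L[:,2]<102)]
        k=np.polyfit(q[:,0],q[:,2],1); r=abs(q[:,2]-np.polyval(k,q[:,0]))<6; k=np.polyfit(q[r,0],q[r,2],1)
        print('lever pts',r.sum(),'lever angle ~',np.pi/2-np.arctan(k[0]),'z at -85',np.polyval(k,-85),'xmin',np.percentile(q[r,0],2))
    K=L[(L[:,2]>115)&(L[:,2]<140)&(abs(L[:,0])<40)&(L[:,1]>30)&(L[:,1]<95)]; k=np.polyfit(K[:,0],K[:,2],1); print(n,'lid slope',-k[0])
E
python3 hook.py
```

```text
24.1 tcp [-56.6   1.4 115.1] F [-0.4  5.3  0.5] 0.5203624199091498
lever pts 183 lever angle ~ 1.8394603890049892 z at -85 82.92429015007511 xmin -96.72371049951819
scene lid slope 0.028137417211166298
-56 3 [110.6 114.7 115. ]
-54 12 [113.2 114.2 116. ]
-52 18 [111.7 114.3 116. ]
-50 12 [111.9 119.7 126.1]
-48 18 [123.7 126.  127.9]
-46 15 [123.4 125.9 127.5]
-44 9 [123.9 126.  127.6]
top lid slope 0.03219257755862552
```

{"fn": "servo_tool", "kwargs": {
  "motion": [
    [[-0.0015,-0.0005,0.0008],[0,0,0]],
    [[-0.003,-0.001,0.0013],[0,0,0]],
    [[-0.0042,-0.001,0.0018],[0,0,0]],
    [[-0.0042,-0.001,0.0018],[0,0,0]]
  ]
}}

```text
time: 24.8
eef_pos: [0.4893, -0.0851, 0.1142]
tcp_rot: [0.267, 2.868, -0.024]
force: [-2.4, 8.6, 1.3]
width: 0.523
grip_force: 62.2
```

```bash
python3 hook.py
```

```text
24.8 tcp [-53.    1.3 114.2] F [-2.4  8.6  1.3] 0.5230795660792839
lever pts 195 lever angle ~ 1.8122548420629923 z at -85 81.90947861069155 xmin -96.73229452751438
scene lid slope 0.026979971124957997
-50 3 [123.  123.6 125.2]
-48 18 [122.5 125.8 127.9]
-46 15 [123.7 126.1 128.3]
-44 9 [124.5 125.9 128. ]
top lid slope 0.034872679837223926
```

{"fn": "servo_tool", "kwargs": {
  "motion": [
    [[0.0,0.001,0.0005],[0,0,0]],
    [[0.0004,0.002,0.0015],[0,0,0]],
    [[0.001,0.0025,0.0028],[0,0,0]],
    [[0.001,0.0025,0.0028],[0,0,0]]
  ]
}}

```text
time: 25.5
eef_pos: [0.4891, -0.0846, 0.1117]
tcp_rot: [0.269, 2.868, -0.031]
force: [-6.6, 3.1, 5.7]
width: 0.522
grip_force: 64.4
```

```bash
python3 hook.py; python3 -c "
import cv2,numpy as np
a=cv2.imread('pics/g_scene.png')[180:245,270:345]
cv2.imwrite('pics/v7.png',cv2.resize(a,None,fx=8,fy=8,interpolation=cv2.INTER_CUBIC))"
```

```text
25.5 tcp [-53.3   1.7 111.7] F [-6.6  3.1  5.7] 0.5218487876012129
lever pts 211 lever angle ~ 1.5634367308154666 z at -85 75.92005630213468 xmin -99.08873916676043
scene lid slope 0.01417926202410782
-50 6 [123.2 125.9 126.7]
-48 18 [123.9 124.8 125.8]
-46 14 [122.4 124.8 126.3]
-44 9 [123.3 125.  127.6]
top lid slope 0.019408181647603086
```

View pics/v7.png

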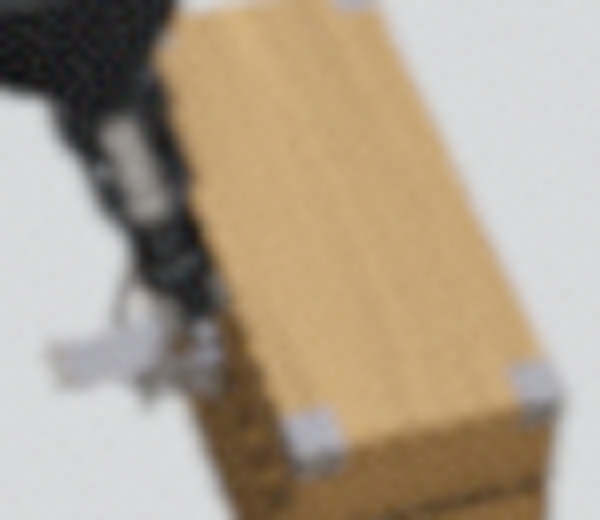

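The bar is resting on the lip because the fingers meet the lid face first. I raise it, release and re-grip with the bar nearer the lid-side pad edge.

{"fn": "servo_tool", "kwargs": {
  "motion": [
    [[0,0,-0.002],[0,0,0]],
    [[0.0002,0,-0.0036],[0,0,0]],
    [[0.0002,0,-0.0036],[0,0,0]]
  ]
}}

```text
time: 26.1
eef_pos: [0.4878, -0.0842, 0.1146]
tcp_rot: [0.266, 2.869, -0.031]
force: [-3.3, 1.4, -1.8]
width: 0.521
grip_force: 61.7
```

{"fn": "servo_tool", "kwargs": {
  "motion": [
    [[0,0,0],[0,0,0]],
    [[0,0,0],[0,0,0]],
    [[0,0,0],[0,0,0]],
    [[0.003,0,0],[0,0,0]],
    [[0.007,0,0],[0,0,0]],
    [[0.0085,0,0],[0,0,0]],
    [[0.0085,0,0],[0,0,0]]
  ],
  "claw": 0.3
}}

```text
time: 26.8
eef_pos: [0.4795, -0.0822, 0.1122]
tcp_rot: [0.264, 2.869, -0.03]
force: [0.7, 0.6, 0.4]
width: 0.651
grip_force: 0.0
```

```bash
python3 hook.py
```

```text
26.8 tcp [-63.2   2.3 112.2] F [0.7 0.6 0.4] 0.6505392511889074
lever pts 183 lever angle ~ 1.7698631434586753 z at -85 81.13088491675882 xmin -97.65000295217186
scene lid slope 0.03261641040528992
-62 3 [124.4 125.3 125.4]
-60 12 [124.5 125.9 128.1]
-58 21 [113.  115.3 127.7]
-56 12 [110.2 112.6 115.6]
-54 18 [110.5 113.5 115.9]
-52 18 [112.7 114.5 116.2]
-50 12 [113.7 119.6 125.6]
-48 18 [123.4 126.3 127.6]
-46 15 [122.9 125.9 128. ]
-44 9 [122.  123.5 128.5]
top lid slope 0.03166518237238323
```

{"fn": "servo_tool", "kwargs": {
  "motion": [
    [[0.002,0,-0.002],[0,0,0]],
    [[0.002,0,-0.002],[0,0,0]]
  ]
}}

```text
time: 27.3
eef_pos: [0.4772, -0.0818, 0.1138]
tcp_rot: [0.264, 2.869, -0.03]
force: [-0.6, -1.3, -1.1]
width: 0.646
grip_force: 0.0
```

{"fn": "servo_tool", "kwargs": {
  "motion": [
    [[0,0,0],[0,0,0]],
    [[0,0,0],[0,0,0]],
    [[0,0,0],[0,0,0]],
    [[0,0,0],[0,0,0]]
  ],
  "claw": -1
}}

```text
time: 27.7
eef_pos: [0.4778, -0.0825, 0.1141]
tcp_rot: [0.264, 2.868, -0.032]
force: [-1.2, -3.3, 2.5]
width: 0.526
grip_force: 60.6
```

```bash
python3 hook.py
```

```text
27.7 tcp [-64.8   1.8 114.1] F [-1.2 -3.3  2.5] 0.5255279613255737
lever pts 196 lever angle ~ 1.7149143055237759 z at -85 78.92714620851271 xmin -97.92107648821916
scene lid slope 0.027418853954193457
-64 9 [121.6 125.8 127.6]
-62 12 [126.5 128.5 130.9]
-60 16 [124.2 126.3 128.6]
-58 20 [113.7 123.1 127.2]
-56 12 [112.  113.5 115.6]
-54 18 [111.1 114.2 116.1]
-52 18 [112.6 114.1 115.8]
-50 12 [112.  118.5 127.1]
-48 18 [125.  127.2 130.5]
-46 16 [122.2 125.8 128.4]
-44 8 [123.6 126.8 128.5]
top lid slope 0.03060394317131784
```

{"fn": "servo_tool", "kwargs": {
  "motion": [
    [[-0.002,-0.0005,0.0004],[0,0,0]],
    [[-0.004,-0.0007,0.0009],[0,0,0]],
    [[-0.0055,-0.0007,0.0012],[0,0,0]],
    [[-0.0064,-0.0007,0.0014],[0,0,0]],
    [[-0.0064,-0.0007,0.0014],[0,0,0]]
  ]
}}

```text
time: 28.5
eef_pos: [0.4827, -0.0834, 0.1131]
tcp_rot: [0.264, 2.872, -0.03]
force: [-2.0, -2.9, -2.5]
width: 0.521
grip_force: 61.4
```

```bash
python3 hook.py
```

```text
28.5 tcp [-59.8   1.7 113.1] F [-2.  -2.9 -2.5] 0.5214820826636282
lever pts 202 lever angle ~ 1.6639287985497866 z at -85 78.99726510620937 xmin -98.06253331565506
scene lid slope 0.025416081560146415
-58 3 [123.5 125.4 128.2]
-56 11 [123.2 125.9 128.8]
-54 20 [123.5 125.2 128.4]
-52 18 [111.6 113.8 116.7]
-50 12 [111.2 119.5 125.8]
-48 18 [124.  126.1 128.5]
-46 15 [123.8 125.8 128. ]
-44 9 [124.1 127.4 130.2]
top lid slope 0.031187070617346036
```

{"fn": "servo_tool", "kwargs": {
  "motion": [
    [[-0.0015,0,0.0002],[0,0,0]],
    [[-0.0025,0,0.0006],[0,0,0]],
    [[-0.002,0,0.002],[0,0,0]],
    [[-0.0014,0,0.0035],[0,0,0]],
    [[-0.001,0,0.005],[0,0,0]],
    [[-0.001,0,0.005],[0,0,0]]
  ]
}}

```text
time: 29.4
eef_pos: [0.4857, -0.084, 0.1097]
tcp_rot: [0.264, 2.87, -0.03]
force: [-5.9, -1.9, 0.8]
width: 0.521
grip_force: 61.9
```

```bash
python3 hook.py
```

```text
29.4 tcp [-56.8   1.7 109.7] F [-5.9 -1.9  0.8] 0.5207664138524487
lever pts 235 lever angle ~ 1.4394943967898057 z at -85 72.57984049303116 xmin -99.22075919406295
scene lid slope 0.025401481433039084
-56 3 [119.8 123.6 125.6]
-54 8 [122.1 123.9 126.1]
-52 18 [119.7 122.  124.5]
-50 15 [119.5 122.2 125.8]
-48 18 [122.1 125.2 127.9]
-46 15 [125.  126.4 128. ]
-44 9 [120.7 122.8 126.9]
top lid slope 0.030137204245793983
```

{"fn": "servo_tool", "kwargs": {
  "motion": [
    [[0.0007,0,0.001],[0,0,0]],
    [[0.0013,0,0.0019],[0,0,0]],
    [[0.0013,0,0.0019],[0,0,0]]
  ]
}}

```text
time: 30.0
eef_pos: [0.4854, -0.0839, 0.108]
tcp_rot: [0.264, 2.868, -0.03]
force: [-7.2, -2.2, 4.2]
width: 0.525
grip_force: 62.1
```

```bash
python3 hook.py
```

```text
30.0 tcp [-57.1   1.7 108. ] F [-7.2 -2.2  4.2] 0.5252884433458359
lever pts 237 lever angle ~ 1.2499570730002425 z at -85 67.09561666474416 xmin -97.83213985103401
scene lid slope 0.017944010969480898
-56 3 [122.1 122.4 123.2]
-54 15 [118.2 120.9 122.5]
-52 18 [118.3 119.6 122.8]
-50 15 [119.1 122.3 124.4]
-48 18 [123.2 125.  128.5]
-46 15 [122.8 124.  126.3]
-44 9 [122.  124.8 126.6]
top lid slope 0.017941042846534857
```

{"fn": "servo_tool", "kwargs": {
  "motion": [
    [[0,0,-0.0003],[0,0,0]],
    [[0.0003,0,-0.0005],[0,0,0]],
    [[0.0005,0,-0.0005],[0,0,0]],
    [[0.0005,0,-0.0005],[0,0,0]],
    [[0.001,0,-0.015],[0,0,0]],
    [[0.002,0,-0.04],[0,0,0]],
    [[0.02,0,-0.05],[0,0,0]],
    [[0.045,0,-0.05],[0,0,0]],
    [[0.055,0,-0.05],[0,0,0]],
    [[0.055,0,-0.05],[0,0,0]]
  ],
  "claw": 0.3
}}

```text
time: 31.3
eef_pos: [0.4191, -0.0716, 0.141]
tcp_rot: [0.264, 2.87, -0.029]
force: [-0.1, -0.2, 0.4]
width: 0.648
grip_force: 0.0
```

```bash
python3 hook.py; python3 -c "
import cv2,numpy as np
a=cv2.imread('pics/g_scene.png')[180:245,270:345]
b=cv2.imread('pics/g_top.png')[200:265,300:365]
f=lambda i:cv2.resize(i,None,fx=5.6,fy=5.6,interpolation=cv2.INTER_CUBIC)
cv2.imwrite('pics/v8.png',np.hstack([f(a),f(b)]))
from kin import ik
for x,z in((-112.6,88.8),(-97.6,62.8),(-90.3,46.5),(-70.5,36.5)): print(x,z,ik(x,z,.5236))
"; python3 go.py c,-112.6,1.7,88.8,1.386,.524 c,-97.6,1.7,62.8,1.386,.524
```

```text
31.3 tcp [-124.5    1.6  141. ] F [-0.1 -0.2  0.4] 0.6480421581134954
lever pts 230 lever angle ~ 1.2682828798572314 z at -85 67.92195195318766 xmin -98.55639118874934
scene lid slope 0.02215144796362166
-64 3 [114.4 115.3 116.5]
-62 14 [116.5 118.7 120.5]
-60 15 [112.6 116.1 119.2]
-58 18 [110.8 117.4 121. ]
-56 12 [116.4 120.9 123.4]
-54 18 [119.  121.2 123.4]
-52 18 [118.1 119.5 121.7]
-50 15 [116.9 120.8 126.4]
-48 18 [122.  124.5 127.9]
-46 15 [122.1 125.9 127.2]
-44 9 [121.4 125.8 127.8]
top lid slope 0.021382383629234388
-112.6 88.8 (np.float64(0.07195140623643102), np.float64(-1.225820999663933), np.float64(-0.25057607910546764))
-97.6 62.8 (np.float64(0.189478749840847), np.float64(-1.2277447161442334), np.float64(-0.37002713919018393))
-90.3 46.5 (np.float64(0.2595863579380171), np.float64(-1.2293343417118627), np.float64(-0.44172437285498334))
-70.5 36.5 (np.float64(0.3153991175906215), np.float64(-1.1925849338656753), np.float64(-0.4607877246614003))
t 31.6 tcp [ 0.4213 -0.0724  0.1417] case [-122.2139    1.2368  141.6503] q [-0.3824  0.016  -0.8813  0.4173  0.0542 -0.1921] F [ 0.2208 -0.0629 -0.131 ] w 0.648776785512914 0.0
c,-112.6,1.7,88.8,1.386,.524 -> [ 0.4308 -0.0737  0.0888] [0.0044 0.0003 0.0535] [ 0.0402 -3.0055  0.0064]
c,-97.6,1.7,62.8,1.386,.524 -> [ 0.4456 -0.0765  0.0628] [-0.0034  0.0002  0.0825] [ 0.0402 -3.0055  0.0064]
```

View pics/v8.png

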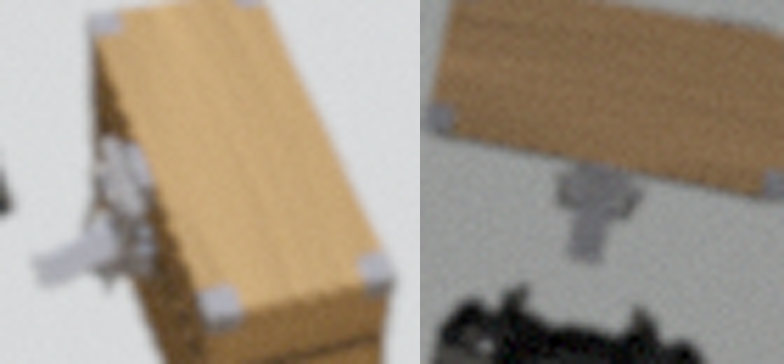

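The bar lies in the trough (top crop (597,190), lever sticking out at (588,235)) with the lever at about 1.27, so the loop is hooked. Next the lever.

{"fn": "servo_tool", "kwargs": {
  "motion": [
    [[0,0,0.015],[0,-1,0]],
    [[0.002,0,0.035],[0,-2,0]],
    [[0.004,0,0.05],[0,-3,0]],
    [[0.0044,0,0.0535],[0,-3,0]],
    [[0.0044,0,0.0535],[0,-3,0]],
    [[0.0044,0,0.0535],[0,-3,0]]
  ],
  "claw": -1
}}

```text
time: 32.2
eef_pos: [0.4315, -0.0744, 0.0896]
tcp_rot: [0.24, 2.609, -0.06]
force: [0.2, 0.0, -0.8]
width: 0.006
grip_force: 0.0
```

```bash
python3 go.py c,-97.6,1.7,62.8,1.386,.524 c,-95.2,1.7,54.1,1.386,.524 c,-90.3,1.7,46.5,1.386,.524 c,-83.3,1.7,40.6,1.386,.524 c,-77.9,1.7,38,1.386,.524 c,-72,1.7,36.5,1.386,.524
```

```text
t 32.2 tcp [ 0.4315 -0.0744  0.0896] case [-111.7775    1.1103   89.5696] q [-0.427   0.0687 -1.2038 -0.2112  0.1234 -0.2111] F [ 0.1526  0.0045 -0.7681] w 0.006496436308785672 0.0
c,-97.6,1.7,62.8,1.386,.524 -> [ 0.4456 -0.0765  0.0628] [0.0011 0.0005 0.0303] [ 0.0386 -0.0118  0.0019]
c,-95.2,1.7,54.1,1.386,.524 -> [ 0.4479 -0.0769  0.0541] [0.0034 0.0005 0.039 ] [ 0.0386 -0.0118  0.0019]
c,-90.3,1.7,46.5,1.386,.524 -> [ 0.4528 -0.0778  0.0465] [0.0029 0.0004 0.048 ] [ 0.0386 -0.0118  0.0019]
c,-83.3,1.7,40.6,1.386,.524 -> [ 0.4596 -0.0791  0.0406] [-0.0002  0.0004  0.0566] [ 0.0386 -0.0118  0.0019]
c,-77.9,1.7,38,1.386,.524 -> [ 0.4649 -0.0801  0.038 ] [-0.0036  0.0004  0.0616] [ 0.0386 -0.0118  0.0019]
c,-72,1.7,36.5,1.386,.524 -> [ 0.4707 -0.0812  0.0365] [-0.008   0.0004  0.0658] [ 0.0386 -0.0118  0.0019]
```

{"fn": "servo_tool", "kwargs": {
  "motion": [
    [[0.0005,0,0.015],[0,0,0]],
    [[0.001,0,0.03],[0,0,0]],
    [[0.0022,0,0.0345],[0,0,0]],
    [[0.0034,0,0.039],[0,0,0]],
    [[0.0031,0,0.0435],[0,0,0]],
    [[0.0029,0,0.048],[0,0,0]],
    [[0.0013,0,0.0523],[0,0,0]],
    [[-0.0002,0,0.0566],[0,0,0]],
    [[-0.0002,0,0.0566],[0,0,0]]
  ]
}}

```text
time: 33.1
eef_pos: [0.4578, -0.0786, 0.0393]
tcp_rot: [0.24, 2.61, -0.06]
force: [0.4, -1.1, -0.4]
width: 0.004
grip_force: 0.0
```

```bash
python3 hook.py | grep -v '^-'
```

```text
33.1 tcp [-85.2   1.8  39.3] F [ 0.4 -1.1 -0.4] 0.0035486908662019667
lever pts 81 lever angle ~ 1.7957603811687972 z at -85 66.51679799595733 xmin -93.11857288905844
scene lid slope -0.005503969461795935
top lid slope -0.0020754985085472276
```

{"fn": "servo_tool", "kwargs": {
  "motion": [
    [[-0.0017,0,0.0025],[0,0,0]],
    [[-0.0034,0,0.005],[0,0,0]],
    [[-0.0056,0,0.007],[0,0,0]],
    [[-0.0078,0,0.0092],[0,0,0]],
    [[-0.0091,0,0.01],[0,0,0]],
    [[-0.0091,0,0.01],[0,0,0]],
    [[-0.0091,0,0.01],[0,0,0]]
  ]
}}

```text
time: 34.1
eef_pos: [0.4705, -0.081, 0.0356]
tcp_rot: [0.24, 2.609, -0.06]
force: [-0.2, 0.7, 0.1]
width: 0.001
grip_force: 0.0
```

```bash
python3 hook.py | grep -v '^-'
```

```text
34.1 tcp [-72.3   1.8  35.6] F [-0.2  0.7  0.1] 0.0006303090960482311
lever pts 56 lever angle ~ 2.1090189204054086 z at -85 72.38356656975583 xmin -96.33162479437459
scene lid slope 0.0009321064154033588
top lid slope 4.4334025045441435e-05
```

{"fn": "servo_tool", "kwargs": {
  "motion": [
    [[-0.0015,0,0.0009],[0,0,0]],
    [[-0.0025,0,0.0015],[0,0,0]],
    [[-0.0025,0,0.0015],[0,0,0]]
  ]
}}

```text
time: 34.7
eef_pos: [0.4718, -0.0812, 0.0348]
tcp_rot: [0.241, 2.612, -0.06]
force: [-4.2, 1.0, 3.0]
width: 0.001
grip_force: 2.4
```

Contact at -4 N against the flat lever. I back away and check.

{"fn": "servo_tool", "kwargs": {
  "motion": [
    [[0.01,0,-0.006],[0,0,0]],
    [[0.04,0,-0.025],[0,0,0]],
    [[0.07,0,-0.06],[0,0,0]],
    [[0.08,0,-0.1],[0,0,0]],
    [[0.08,0,-0.14],[0,0,0]],
    [[0.08,0,-0.16],[0,0,0]],
    [[0.08,0,-0.16],[0,0,0]]
  ]
}}

```text
time: 35.4
eef_pos: [0.3282, -0.0559, 0.1396]
tcp_rot: [0.241, 2.605, -0.064]
force: [0.0, -0.5, 0.3]
width: 0.002
grip_force: 0.0
```

```bash
python3 hook.py; python3 -c "
from h import *
p=ctrl.get_image('scene'); q=ctrl.get_image('top'); L=(cloud(p)-[.5412,-.0961,0])@R.from_euler('z',-.185).as_matrix()*1000
k=L[(p['depth']>0)&(L[...,0]<-50)&(L[...,0]>-110)&(abs(L[...,1]+2)<11)&(L[...,2]>25)&(L[...,2]<100)]; print('lever/front pts x vs z',k[np.argsort(k[:,2])][::max(1,len(k)//15)].round().astype(int).tolist())
a=p['img'][180:245,270:345]; b=q['img'][200:265,300:365]
f=lambda i:cv2.resize(i,None,fx=5.6,fy=5.6,interpolation=cv2.INTER_CUBIC)
cv2.imwrite('pics/v9.png',np.hstack([f(a),f(b)]))"
```

```text
35.4 tcp [-216.8    0.3  139.6] F [ 0.  -0.5  0.3] 0.0024483914317153287
lever pts 23 lever angle ~ 0.3374923856009737 z at -85 2.1676503102791855 xmin -63.77964806173147
scene lid slope 0.002923086164713591
-64 9 [114.5 116.9 118.3]
-62 14 [114.1 115.9 118.4]
-60 15 [109.6 114.4 117.4]
-58 18 [115.8 119.5 121.3]
-56 12 [117.  118.6 121.1]
-54 18 [114.9 118.6 121.3]
-52 18 [109.  113.3 117.1]
-50 12 [120.  124.  125.8]
-48 18 [121.7 124.  127. ]
-46 15 [121.1 122.8 125.9]
-44 9 [120.9 123.6 124.1]
top lid slope 0.004482883065806102
lever/front pts x vs z [[-66, 5, 31], [-66, 6, 34], [-66, -4, 37], [-62, -11, 39], [-64, -7, 40], [-62, 8, 43], [-63, -6, 46], [-62, -9, 54], [-63, -6, 59], [-64, 3, 62], [-54, 8, 65], [-62, -13, 70], [-64, 1, 72], [-59, 7, 72], [-59, -12, 73], [-60, -5, 74], [-57, 5, 78], [-58, 1, 78]]
```

View pics/v9.png

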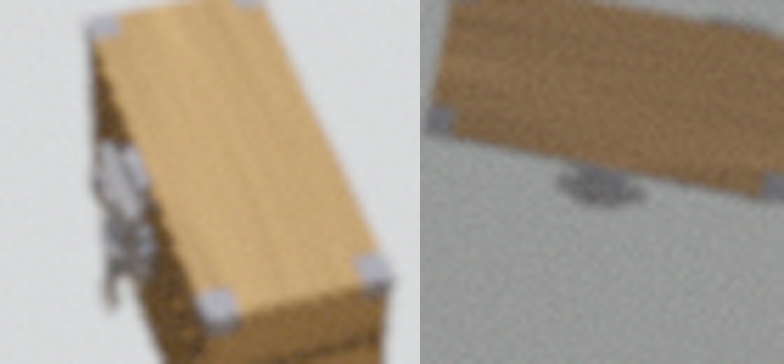

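```bash
python3 -c "
from h import *
K=[]
for i in range(6):
    p=ctrl.get_image('scene'); L=(cloud(p)-[.5412,-.0961,0])@R.from_euler('z',-.185).as_matrix()*1000
    K.append(L[(p['depth']>0)&(L[...,0]<-58)&(L[...,0]>-80)&(abs(L[...,1]+1.5)<8)&(L[...,2]>30)&(L[...,2]<70)])
k=np.vstack(K); f=np.polyfit(k[:,2],k[:,0],1); print(len(k),'angle',f[0],'x at 36,66',np.polyval(f,[36,66]))
for a in range(32,72,8):
    m=abs(k[:,2]-a)<4; print(a,m.sum(),k[m,0].mean())
"
```

```text
135 angle 0.07256285817813676 x at 36,66 [-64.54442167 -62.36753592]
32 24 -65.19573755487647
40 40 -64.16887530741424
48 22 -62.93809580531345
56 17 -62.89727841921793
64 25 -62.999502326110814
```

{"fn": "servo_tool", "kwargs": {
  "motion": [
    [[0,0,0.03],[0,0,0]],
    [[0,0,0.06],[0,0,0]],
    [[-0.01,0,0.1],[0,0,0]],
    [[-0.035,0,0.13],[0,0,0]],
    [[-0.055,0,0.146],[0,0,0]],
    [[-0.07,0,0.154],[0,0,0]],
    [[-0.078,0,0.159],[0,0,0]],
    [[-0.08,0,0.16],[0,0,0]],
    [[-0.0815,0,0.161],[0,0,0]],
    [[-0.0815,0,0.161],[0,0,0]]
  ]
}}

```text
time: 37.1
eef_pos: [0.4719, -0.0813, 0.036]
tcp_rot: [0.243, 2.619, -0.059]
force: [-8.5, -0.1, 2.6]
width: 0.001
grip_force: 4.3
```

{"fn": "servo_tool", "kwargs": {
  "motion": [
    [[0.01,0,-0.006],[0,0,0]],
    [[0.04,0,-0.025],[0,0,0]],
    [[0.07,0,-0.06],[0,0,0]],
    [[0.08,0,-0.1],[0,0,0]],
    [[0.08,0,-0.14],[0,0,0]],
    [[0.08,0,-0.14],[0,0,0]],
    [[0.08,0,-0.14],[0,0,0]]
  ]
}}

```text
time: 37.8
eef_pos: [0.3441, -0.0594, 0.127]
tcp_rot: [0.24, 2.611, -0.062]
force: [0.4, -0.8, 0.4]
width: 0.001
grip_force: 0.0
```

```bash
python3 hook.py | grep -E 'tcp|slope'; python3 -c "
from rig import ctrl
print(ctrl.job_done())"
```

```text
37.8 tcp [-200.5   -0.2  127. ] F [ 0.4 -0.8  0.4] 0.0005029199874380595
scene lid slope 0.0010224607054473596
top lid slope 0.0020171771457679743
the job is handed in; nothing more can be done
None
```

I packed both jars, shut the lid, hooked the loop and snapped the lever flat, then handed the job in at about 38 s; no verdict came back, but my last checks put the lid at about 0.002 rad, the bar in the catch and the lever against its stop.

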